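Load the lift table, crank it to height, open the air

TASK

Set up the engraving station: while the lift table of the screw jack is still down, lay every engraving blank that is there flat on the table, side by side. Then fit the crank on the jack's square shaft and wind the table up until its top is level with the tip of the pointer beside it. With the table up, turn the air valve to 60 degrees open (the third of its four marks) and stand the crank back upright on its rubber mat; leave the pointer and the other things alone, and turn the jack only with the crank.

Things in the scene. Friction and masses are not known exactly. Their poses are not given: they have to be found in the camera images.
- jack: screw jack fixed on the bench. Origin on the bench under the centre of the lift table. A base block 92 (x) x 216 (y) x 28 mm under the table; at y = -200 mm a grey gearbox column 60 x 60 mm, 76 mm high, with the shaft on top; at y = +148 mm a slim 10 mm height post, 100 mm high, with the pointer
- table_top (a point): centre of the top face of the lift table, an aluminium plate 110 (x) x 240 (y) x 12 mm with shallow dark grooves and, along both y ends, 4 mm thick end stops 8 mm high with an 18 mm gap in their middle, axes as the jack's; 48 to 54 mm above the bench at the start. Every full turn of the shaft clockwise seen from above lifts it 12 mm; it stays where it is left
- jack_screw: the jack's upright shaft, turning about its own z (up) with about 0.1 N m. Origin on its axis, on the round shoulder where the crank's hub comes to rest, 88 mm above the bench. Above it the square drive, 16 x 16 mm, faces along its own x and y, straight for 17 mm and stepping in to 9 mm at its top, 24.5 mm above the origin. Fingers must not grip or push it
- pointer_tip (a point): tip of the height pointer, a small dark finger on the height post beside the +y end of the table; its height (78 to 90 mm above the bench) differs from start to start and is where the top face of the table must come. The pointer is only clamped lightly: do not touch it
- crank: loose steel crank, 0.21 kg. Origin at the centre of the underside of its hub, z up. The hub is 27.5 x 27.5 mm, 35 mm high, with a square socket 19 x 19 mm, 27 mm deep, open below; grip it across its own y. From the hub an arm (14 mm wide, 6 to 14 mm above the underside) runs along +x to the upright knob
- crank_knob (a point): middle of the crank's knob: a black upright sleeve 21 mm in diameter from 18 to 58 mm above the hub's underside, 50 mm along the crank's +x from its origin. The sleeve spins freely on its pin, so a held knob can be led round the shaft in a circle without turning the hand
- crank_mat: fixed black rubber mat, 110 x 110 x 3 mm, the crank's place; origin at the centre of its underside
- valve_block: air valve fixed on the bench: aluminium block 70 (x) x 60 (y) x 34 mm with brass hose stubs along y (124 mm over all) and on it a white disc with four dark marks at 0, 30, 60 and 90 degrees counterclockwise from its x axis. Origin at the centre of its underside
- air_valve (a joint): opening of the valve in rad, 0 shut, growing counterclockwise seen from above, end stop at about 1.65; turning takes about 0.06 N m and it stays where it is left
- valve_grip (a point): middle of the valve's handle, on its axis, 61 mm above the bench; the handle is an upright black bar 56 mm long along this point's x (its small steel pointer at the +x end), 12 mm thick along y, from 47 to 73 mm above the bench. It turns with the valve
- blank_silver: one of the engraving blanks (two or three of the four are there): flat silver piece with round ends, 34 (x) x 52 (y) x 9 mm, 0.05 kg. Origin at the centre of its underside, z up; grip it across its own x.
- blank_silver2: another blank just like blank_silver, 34 (x) x 52 (y) x 9 mm. Origin at the centre of its underside, z up; grip it across its own x.
- blank_square: dark square engraving blank, 46 x 46 x 9 mm, 0.05 kg. Origin at the centre of its underside, z up; grip it across its own x.
- blank_wood: wooden engraving blank with round ends, 30 (x) x 60 (y) x 10 mm, 0.05 kg. Origin at the centre of its underside, z up; grip it across its own x.
- parts_pot1: bystander: small screw-top pot, 43 mm wide, 31 mm high; leave it alone
- loupe: bystander: black watchmaker's loupe, 38 mm wide, 30 mm high; leave it alone
- eraser: bystander: eraser 18 x 43 x 12 mm; leave it alone

How it is judged (in metres and radians):
On the way, in this order (a step that is already met when the one before it is completed fails the run):
1. every blank that is there lies flat on the lift table while the table is still down (x of blank_silver in the frame of table_top between -0.048 and 0.048 m and y of blank_silver in the frame of table_top between -0.113 and 0.113 m and z of blank_silver in the frame of table_top between -0.003 and 0.004 m and angle between each of blank_silver, blank_silver2, blank_square, blank_wood's own z axis and vertical below 0.1 rad and x of blank_silver2 in the frame of table_top between -0.048 and 0.048 m and y of blank_silver2 in the frame of table_top between -0.113 and 0.113 m and z of blank_silver2 in the frame of table_top between -0.003 and 0.004 m and x of blank_square in the frame of table_top between -0.048 and 0.048 m and y of blank_square in the frame of table_top between -0.113 and 0.113 m and z of blank_square in the frame of table_top between -0.003 and 0.004 m and x of blank_wood in the frame of table_top between -0.048 and 0.048 m and y of blank_wood in the frame of table_top between -0.113 and 0.113 m and z of blank_wood in the frame of table_top between -0.003 and 0.004 m and z of table_top in the frame of pointer_tip below -0.015 m), for 0.2 s.
2. with the crank fitted on the shaft, the top of the table is level with the pointer's tip (within 3 mm) (horizontal distance between crank and jack_screw below 0.006 m and z of crank in the frame of jack_screw between -0.004 and 0.006 m and angle between crank's own z axis and vertical below 0.12 rad and z of table_top in the frame of pointer_tip between -0.003 and 0.003 m), for 0.3 s.
3. the valve is 60 degrees open (within 7 degrees) and the crank stands upright on its mat (value of joint air_valve between 0.927 and 1.167 rad and horizontal distance between crank and crank_mat below 0.04 m and height (world z) of crank below 0.008 m and angle between crank's own z axis and vertical below 0.1 rad), for 0.2 s.
At the end, for the whole second after the job is handed in: each blank present lies flat on the table (centre 7 mm or more inside its edge, not stacked), table top within 3 mm of the pointer tip's height, valve at 60 degrees within 7, crank upright on its mat with its hub within 40 mm of the mat's centre, all at rest (all of step 3 and x of blank_silver in the frame of table_top between -0.048 and 0.048 m and y of blank_silver in the frame of table_top between -0.113 and 0.113 m and z of blank_silver in the frame of table_top between -0.003 and 0.004 m and angle between each of blank_silver, blank_silver2, blank_square, blank_wood's own z axis and vertical below 0.1 rad and x of blank_silver2 in the frame of table_top between -0.048 and 0.048 m and y of blank_silver2 in the frame of table_top between -0.113 and 0.113 m and z of blank_silver2 in the frame of table_top between -0.003 and 0.004 m and x of blank_square in the frame of table_top between -0.048 and 0.048 m and y of blank_square in the frame of table_top between -0.113 and 0.113 m and z of blank_square in the frame of table_top between -0.003 and 0.004 m and x of blank_wood in the frame of table_top between -0.048 and 0.048 m and y of blank_wood in the frame of table_top between -0.113 and 0.113 m and z of blank_wood in the frame of table_top between -0.003 and 0.004 m and z of table_top in the frame of pointer_tip between -0.003 and 0.003 m and linear speed of each of crank, blank_silver, blank_silver2, blank_square, blank_wood below 0.02 m/s); the robot touches nothing.
It fails at once if the pot, the loupe or the eraser is moved more than 25 mm (distance of any of parts_pot1, loupe, eraser from where it was at the start of the episode above 0.025 m).
It fails at once if the pointer is moved more than 3 mm (distance of pointer_tip from where it was at the start of the episode above 0.003 m).
It fails at once if the valve is opened while the table is still more than 6 mm below the pointer (value of joint air_valve above 0.45 rad and z of table_top in the frame of pointer_tip below -0.006 m).
It fails at once if the fingers grip or push the jack's bare shaft (over 5 N) instead of using the crank (contact force between the fingers and jack_screw above 5 N).
Of blank_silver, blank_silver2, blank_square, blank_wood only 2 to 3 are there at a start; the rules pass over those that are not, and their reading is None.
At some moment in a run one of blank_silver, blank_silver2, blank_square, blank_wood may be knocked a few centimetres aside while the robot is not near it.
It also fails if it takes over 210 s, if anything falls off the work surface, if the arm or the gripper's body presses on something with over 40 N, if the wrist force passes 120 N, or if a joint passes its speed limit or range.

ROBOT

A 6-joint arm with a two-finger parallel gripper is mounted at the origin on a cart in front of the work surface, level with it; the furniture and walls round the work are solid. World frame = base frame: x ahead of the robot, y to its left, z up, the work surface at z = 0. Lengths are in mm, angles in rad, forces in N, time in s.
With the tool pointing down it reaches from about 350 to 775 mm from the base axis. Payload 7.3 kg.
Tool frame: the origin (TCP) lies at the very end of the fingers, on their centre line; the grasp point (between the pads) lies 19 mm behind it; z points along the fingers, y is the line along which they close (so a half turn about z gives the same grasp; the last joint's range is limited). The gripper opens to 92 mm and grips with 3 to 60 N. Pads are 19 mm wide; open, the fingers measure 130 mm over their backs; the gripper's body (75 mm by 190 mm) begins 47 mm behind the grasp point.
Start: joints at [-0.146, 0.342, 1.524, -0, 1.275, -0.146], TCP at [525.019, 0.019, 226.741] pointing down, gripper open.
Joint ranges: [-2.53, 2.53], [-0.77, 2.02], [0.04, 2.7], [-1, 4.14], [0.28, 2.66], [-3.11, 3.11]. Speed limits (rad/s): [2.57, 2.57, 3.14, 3.14, 3.14, 3.14].

INTERFACE

Orientations are given as [roll, pitch, yaw] about the fixed x, y, z axes, in that order (R = Rz(yaw) Ry(pitch) Rx(roll)).
In Python, from plant import * gives the robot as it stands.
- The arm moves only by the tool arm_command, never from a script. Its arguments are lists of equal length, an entry for each row: "gripper": the finger opening in mm, from 0 to 91.8; "dp": the shift along the tool's x, y, z in units of 25 mm (1.0 is 25 mm), a list of three; "twist": the turn about the tool's z in units of 5 degrees (1.0 is 5 degrees). A call has exactly 5 rows; each row shifts and turns the commanded pose from where the row before left it, along the tool's axes as they then stand; what a row does not reach is not made up. A row lasts 1/8 s, in which the tool goes at most 62.5 mm and 10.7 degrees, less where a joint would pass 70% of its speed; a pose out of reach is approached as far as the arm can. A call is refused whole if a number of a shift passes 1 or a number of a turn 1, either way. A call with a gripper value outside its range is refused whole. The fingers move at their own pace and stop on an object; the grip force is fixed at half the most. Time passes only in rows, so rows that do not move let the fingers close, or fill a call up. It gives the time, the measured TCP pose, the force, the opening and the grip force at its end, in the units of the state.
- get_obs(): the state, without advancing time (a new reading comes with each control period).
- capture(name): name is "scene" or "side" or "wrist"; returns the picture (384x512x3 uint8, red, green, blue); there is no depth.
- get_calibration(name): a dict with "mtx" (3x3 intrinsics, pixels), "position" and "attitude" of the camera in the world; the wrist camera has in their place "mount" (4x4, takes a point from camera to tool coordinates, whose origin is the TCP and whose axes are the flange's). Camera axes: x right, y down, z forward; pixel columns grow to the right and rows downward; lengths in mm; the calibration is good to about 2 mm. The wrist camera is an equidistant fisheye: a pixel r from the principal point sees the ray r / f radians off the axis. A picture is of the moment at which its call begins: read the wrist's pose just before it. get_calibration takes no time and is no camera call.
- close_job(): hands the job in; it is judged then, once.
The state is a dict: "time": time; "joint_positions": joint angles; "dq": joint speeds; "tau": joint torques, N m; "tool_pos": TCP position; "tcp_rot": TCP orientation; "contact_force": force on the tool from outside, world axes, zero at the start; "moment": the same for the moment, N m; "grip_width": finger opening in mm; "finger_force": force on a finger pad.
Only numpy, scipy, OpenCV 4.12 (cv2) and the standard library are available. Lean on these libraries where they do the work, as an engineer would, in place of code of your own. Each camera call takes 0.05 s, during which the arm holds its last target. There are 200 camera calls.

## Working session

There is one attempt and no reset: what is moved stays moved. The work goes in short steps, Python scripts to look and compute and a tool call to move; the robot and the scene stay as the last step left them, time stands still between calls to the robot, and variables do not carry over. Pictures are saved under pics/ and viewed, at most 14 in all, crops included, and the job is handed in when it is done.

Besides the shell and the picture viewer there is one more tool, called after "Emit:" as name(argument=value, ...) on one line, values as JSON. arm_command: Moves the arm, as the interface text tells. Its arguments: {"type":"object","properties":{"gripper":{"type":"array"},"dp":{"type":"array"},"twist":{"type":"array"}},"required":["gripper","dp","twist"]}

```bash
ls; mkdir -p pics; python3 - <<'E'
from plant import *
import cv2
o=get_obs();print({k:o[k] for k in('time','tool_pos','tcp_rot','grip_width')})
for n in("scene","side","wrist"):
    print(n,get_calibration(n))
a=capture("scene");b=capture("side");w=capture("wrist")
for n,i in(("scene",a),("side",b),("wrist",w)):cv2.imwrite(f"pics/{n}0.png",i[:,:,::-1])
E
```

```text
pics
{'time': 0.0, 'tool_pos': array([5.24598472e+02, 7.64636139e-02, 2.26041733e+02]), 'tcp_rot': array([-3.14007625e+00, -2.22001117e-04,  1.57078842e+00]), 'grip_width': 91.85839482565922}
scene {'mtx': array([[395.50742733,   0.        , 258.57380207],
       [  0.        , 395.50742733, 192.25464638],
       [  0.        ,   0.        ,   1.        ]]), 'position': array([-187.42319757,  672.81361039,  591.95765246]), 'attitude': array([-2.04432094, -0.0145312 , -2.29271764])}
side {'mtx': array([[357.05557638,   0.        , 257.16475571],
       [  0.        , 357.05557638, 186.14080269],
       [  0.        ,   0.        ,   1.        ]]), 'position': array([100.76351736, 803.92262558, 579.8308658 ]), 'attitude': array([-2.06951876, -0.0100268 , -2.6278279 ])}
wrist {'mtx': array([[297.31863964,   0.        , 253.55417567],
       [  0.        , 297.31863964, 193.30746145],
       [  0.        ,   0.        ,   1.        ]]), 'mount': array([[-6.56387472e-04, -9.57623151e-01, -2.88023385e-01,
         7.83976346e+01],
       [ 9.99998054e-01, -1.16442076e-03,  1.59254460e-03,
        -2.32905802e-01],
       [-1.86043799e-03, -2.88021779e-01,  9.57622051e-01,
        -1.58174849e+02],
       [ 0.00000000e+00,  0.00000000e+00,  0.00000000e+00,
         1.00000000e+00]])}
```

```bash
python3 -c "
import cv2
for n in('scene','side','wrist'):
    cv2.imwrite(f'pics/{n}0b.png',cv2.resize(cv2.imread(f'pics/{n}0.png'),(800,600),interpolation=cv2.INTER_CUBIC))"
```

```text
(no output)
```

View pics/scene0b.png

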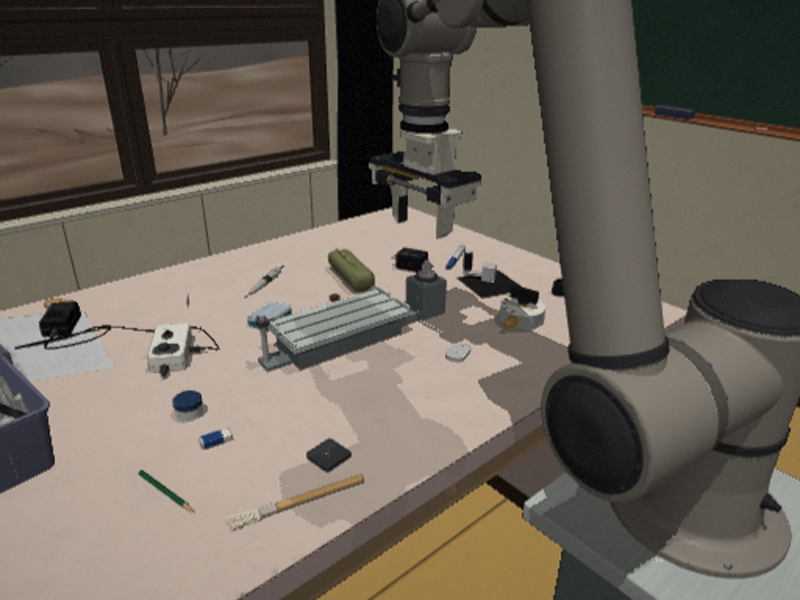

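View pics/wrist0b.png

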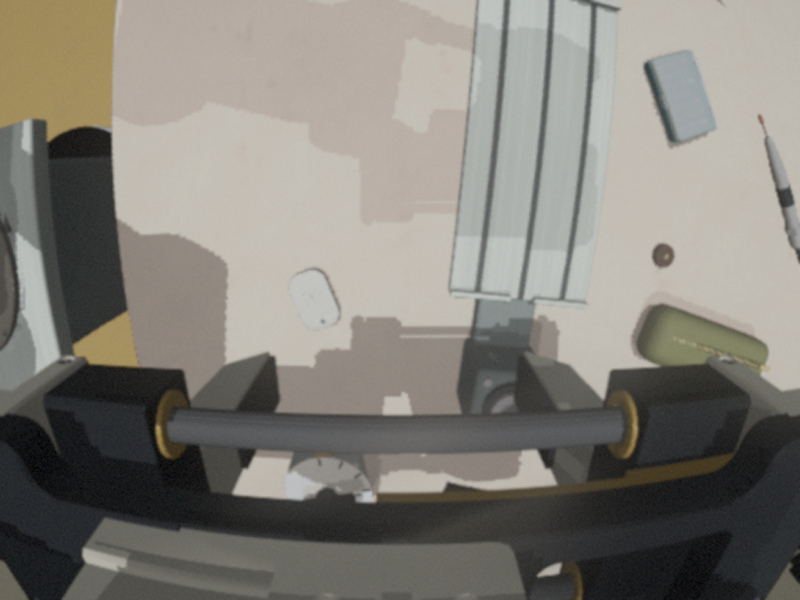

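View pics/side0b.png

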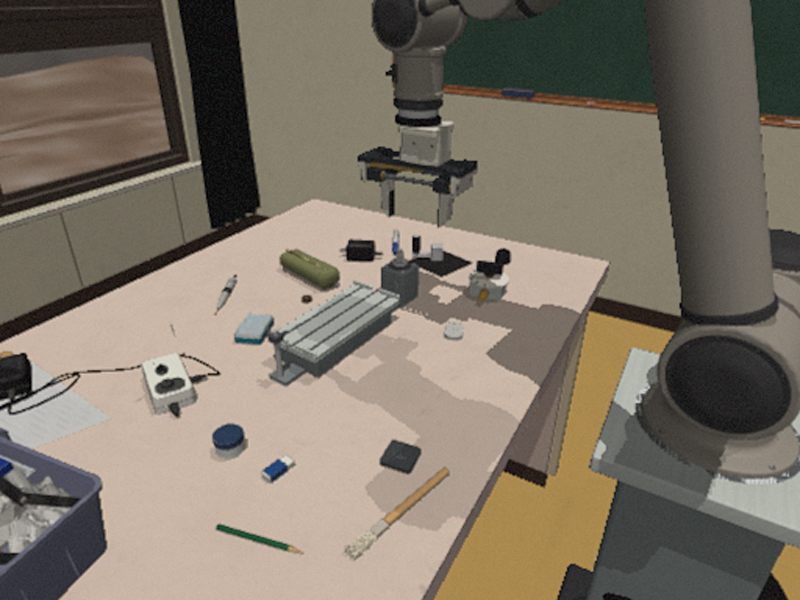

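```bash
cat > h.py <<'E'
from plant import *
import numpy as np, cv2
from scipy.spatial.transform import Rotation as Ro
def save(im,n): cv2.imwrite(f"pics/{n}.png",im[:,:,::-1])
def snap(n,tag):
    o=get_obs(); im=capture(n); save(im,tag); np.savez(f"pics/{tag}.npz",p=o["tool_pos"],r=o["tcp_rot"]); return im
def pose(tag):
    d=np.load(f"pics/{tag}.npz") ; return d["p"],d["r"]
P0=(np.array([524.6,0.08,226.04]),np.array([-3.14007,-.00022,1.57079]))
def ray(cam,uv,ps=None):
    c=get_calibration(cam);K=c["mtx"];x=(np.array(uv,float)-K[:2,2])/K[0,0]
    if cam=="wrist":
        t=np.hypot(*x);d=np.array([*(x/t*np.sin(t) if t>0 else x),np.cos(t)])
        M=c["mount"];R=Ro.from_euler("xyz",ps[1]).as_matrix()
        return R@M[:3,3]+ps[0],R@M[:3,:3]@d
    R=Ro.from_euler("xyz",c["attitude"]).as_matrix()
    d=R@np.array([*x,1.]);return c["position"],d/np.linalg.norm(d)
def proj(cam,X,ps=None):
    c=get_calibration(cam);K=c["mtx"]
    if cam=="wrist":
        M=c["mount"];R=Ro.from_euler("xyz",ps[1]).as_matrix();o=R@M[:3,3]+ps[0];R=R@M[:3,:3]
    else: o=c["position"];R=Ro.from_euler("xyz",c["attitude"]).as_matrix()
    v=R.T@(np.array(X,float)-o)
    if cam=="wrist":
        r=np.hypot(v[0],v[1]);t=np.arctan2(r,v[2]);return K[:2,2]+K[0,0]*t*v[:2]/max(r,1e-9)
    return K[:2,2]+K[0,0]*v[:2]/v[2]
def onz(r,z): o,d=r;return o+d*(z-o[2])/d[2]
def tri(rs):
    A=np.zeros((3,3));b=np.zeros(3)
    for o,d in rs: Q=np.eye(3)-np.outer(d,d);A+=Q;b+=Q@o
    X=np.linalg.solve(A,b);e=max(np.linalg.norm((np.eye(3)-np.outer(d,d))@(X-o)) for o,d in rs);return X.round(1),round(e,1)
E
cat > t.py <<'E'
from h import *
s=.64
w=lambda u,v:ray("wrist",(u*s,v*s),P0);a=lambda u,v:ray("scene",(u*s,v*s));b=lambda u,v:ray("side",(u*s,v*s))
print("silver",onz(w(315,298),9),tri([w(315,298),a(458,351),b(454,330)]))
print("table near L,R",onz(w(450,292),55),onz(w(585,303),55),"far R",onz(w(620,8),55),"far left",onz(w(478,0),55))
print("shaft",onz(w(505,398),100),tri([a(426,263),b(401,252)]))
print("valve",onz(w(328,490),45))
print("square",tri([a(329,454),b(401,456)]))
print("pot",tri([a(187,401),b(228,436)]),"eraser",tri([a(215,438),b(279,468)]))
print("ptr",tri([a(262,322),b(280,338)]))
print("mat",onz(a(490,283),3),onz(b(440,262),3),"knob",tri([a(467,260),b(416,243)]),"hub",tri([a(488,272),b(437,252)]),"loupe",tri([a(525,296),b(502,257)]))
E
python3 t.py
```

```text
silver [455.67613198 -30.6852758    9.        ] (array([453.6, -32.7,   4.8]), np.float64(1.8))
table near L,R [564.4152454  -12.78547246  55.        ] [672.74251127 -21.39814677  55.        ] far R [695.62103249 213.68470926  55.        ] far left [583.06184109 204.0180405   55.        ]
shaft [601.41113015 -77.75848066 100.        ] (array([599. , -85.1, 113.9]), np.float64(0.4))
valve [ 460.82205836 -206.86173008   45.        ]
square (array([378.1, 303.1,   6.8]), np.float64(0.5))
pot (array([596.2, 409. ,  26. ]), np.float64(0.4)) eraser (array([505.1, 410.1,  13.1]), np.float64(0.3))
ptr (array([619.6, 260.7,  98.6]), np.float64(0.7))
mat [ 611.10333333 -296.24418785    3.        ] [ 608.43474157 -293.33603093    3.        ] knob (array([ 664.9, -275.2,   46.5]), np.float64(0.1)) hub (array([ 618.1, -294.5,   27.2]), np.float64(0.6)) loupe (array([ 409. , -151.4,  108.4]), np.float64(11.5))
```

Emit:
arm_command(gripper=[91,91,91,91,91], dp=[[-1,0,0],[-1,0,0],[-1,0,0],[-1,0,0],[-1,0,0]], twist=[0,0,0,0,0])

```text
time: 0.78
tool_pos: [524.8, -125.7, 226.5]
tcp_rot: [-3.141, -0.0, 1.571]
contact_force: [0.9, -0.5, 0.5]
grip_width: 91.1
finger_force: 0.0
```

Emit:
arm_command(gripper=[91,91,91,91,91], dp=[[-1,0,0],[-1,0,0],[-1,0,0],[-1,0,0],[-1,0,0]], twist=[0,0,0,0,0])

```text
time: 1.4
tool_pos: [524.9, -250.8, 226.4]
tcp_rot: [-3.141, -0.0, 1.571]
contact_force: [0.5, -0.7, -0.1]
grip_width: 90.9
finger_force: 0.0
```

Emit:
arm_command(gripper=[91,91,91,91,91], dp=[[-1,0,0],[-1,0,0],[-1,0,0],[0,0,0],[0,0,0]], twist=[0,0,0,0,0])

```text
time: 2.02
tool_pos: [525.0, -324.7, 226.5]
tcp_rot: [-3.141, -0.001, 1.571]
contact_force: [0.2, -0.5, -0.6]
grip_width: 91.2
finger_force: 0.0
```

```bash
python3 - <<'E'
from h import *
im=snap("wrist","w1");print(pose("w1"),get_obs()["time"])
save(cv2.resize(im,(800,600),interpolation=cv2.INTER_CUBIC),"w1b")
E
```

```text
(array([ 524.95199367, -324.71208835,  226.53356846]), array([-3.14136799e+00, -7.32929647e-04,  1.57067025e+00])) 2.075
```

View pics/w1b.png

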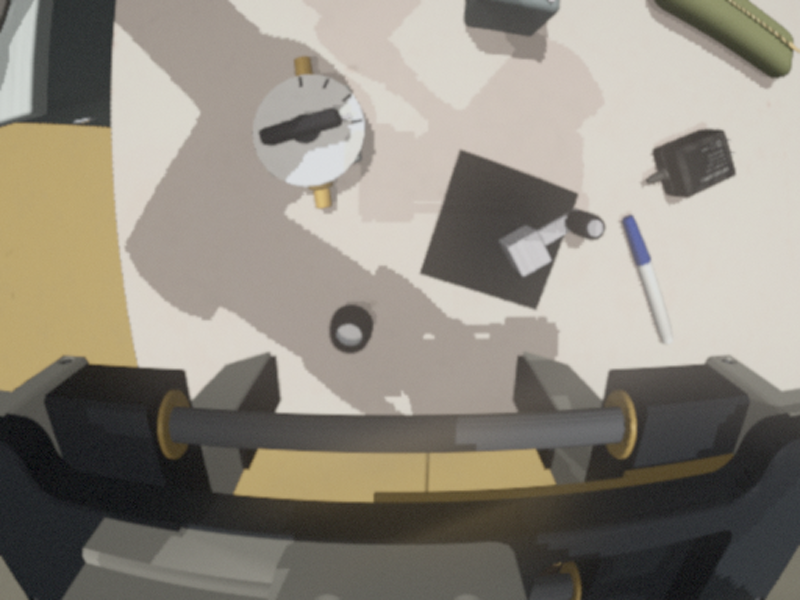

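```bash
cat > m1.py <<'E'
from h import *
im=cv2.imread("pics/wrist0.png")
# silver: bright neutral in local box
x0,y0,x1,y1=175,160,230,220
hsv=cv2.cvtColor(im,cv2.COLOR_BGR2LAB)[y0:y1,x0:x1].astype(int)
bg=np.median(hsv[:6].reshape(-1,3),0)
print("bg",bg,"ctr",hsv[190-y0,201-x0])
b=hsv[...,2]; m=(b<(bg[2]+hsv[190-y0,201-x0][2])/2).astype(np.uint8)
m=cv2.morphologyEx(m,cv2.MORPH_OPEN,np.ones((3,3)))
c=max(cv2.findContours(m,0,1)[0],key=cv2.contourArea)+[x0,y0]
print(cv2.minAreaRect(c.astype(np.float32)))
W=np.array([onz(ray("wrist",p[0],P0),7)[:2] for p in c])
r=cv2.minAreaRect(W.astype(np.float32));print("world",r)
w1=lambda u,v:ray("wrist",(u*.64,v*.64),pose("w1"))
a=lambda u,v:ray("scene",(u*.64,v*.64));bb=lambda u,v:ray("side",(u*.64,v*.64))
for n,p,z in[("hub",(525,250),35),("knob",(592,227),58)]+[("mat",q,3) for q in((460,150),(577,192),(535,308),(421,272))]+[("valve disc",(308,129),34),("stub",(304,66),17),("stub",(322,196),17)]+[("hend",(262,133),73),("hend",(342,117),73),("loupe",(350,330),30)]:print(n,onz(w1(*p),z).round(1))
print("hub tri",tri([w1(525,250),a(488,265),bb(437,245)]))
E
python3 m1.py
```

```text
bg [199. 128. 133.] ctr [196 127 130]
((201.10003662109375, 191.1999969482422), (38.9075813293457, 25.938386917114258), 63.43495178222656)
world ((454.513671875, -32.33308029174805), (36.24025344848633, 52.71611404418945), 23.06063461303711)
hub [ 626.2 -308.9   35. ]
knob [ 672.2 -285.9   58. ]
mat [ 577.3 -232.     3. ]
mat [ 680.5 -262.6    3. ]
mat [ 648.6 -366.6    3. ]
mat [ 546.3 -334.5    3. ]
valve disc [ 459.4 -216.3   34. ]
stub [ 453. -163.   17.]
stub [ 466.6 -268.9   17. ]
hend [ 434.6 -220.6   73. ]
hend [ 489.5 -212.4   73. ]
loupe [ 487.6 -376.6   30. ]
hub tri (array([ 626.4, -307.1,   38.1]), np.float64(2.9))
```

Emit:
arm_command(gripper=[70,70,70,70,70], dp=[[1,-0.25,0],[1,-0.25,0],[1,-0.25,0],[1,-0.25,0],[1,-0.25,0]], twist=[0,0,0,0,0])

```text
time: 2.7
tool_pos: [493.5, -198.3, 227.1]
tcp_rot: [3.141, 0.0, 1.572]
contact_force: [0.3, -0.4, -0.4]
grip_width: 69.8
finger_force: 0.0
```

Emit:
arm_command(gripper=[60,60,60,60,60], dp=[[1,-0.25,0],[1,-0.25,0],[1,-0.25,0],[1,-0.25,0],[1,-0.25,0]], twist=[0,0,0,0,0])

```text
time: 3.32
tool_pos: [462.1, -73.4, 227.1]
tcp_rot: [3.141, -0.0, 1.572]
contact_force: [0.2, 0.2, -0.4]
grip_width: 59.9
finger_force: 0.0
```

Emit:
arm_command(gripper=[60,60,60,60,60], dp=[[1,-0.25,0],[0.7,-0.07,0],[0,0,1],[0,0,1],[0,0,1]], twist=[0,0,-1,-1,-1])

```text
time: 3.95
tool_pos: [454.8, -32.0, 151.3]
tcp_rot: [3.141, 0.001, 1.836]
contact_force: [-0.2, 0.4, -0.0]
grip_width: 59.9
finger_force: 0.0
```

Emit:
arm_command(gripper=[60,60,60,60,60], dp=[[0,0,1],[0,0,1],[0,0,1],[0,0,0],[0,0,0]], twist=[-1,-0.6,0,0,0])

```text
time: 4.58
tool_pos: [455.2, -32.4, 77.5]
tcp_rot: [3.141, 0.001, 1.973]
contact_force: [-0.6, 0.1, -0.3]
grip_width: 60.2
finger_force: 0.0
```

Emit:
arm_command(gripper=[60,60,60,60,60], dp=[[0,0,1],[0,0,1],[0,0,0.6],[0,0,0.35],[0,0,0]], twist=[0,0,0,0,0])

```text
time: 5.2
tool_pos: [454.9, -32.5, 3.3]
tcp_rot: [3.141, 0.0, 1.972]
contact_force: [-0.5, -0.3, 0.4]
grip_width: 60.2
finger_force: 0.0
```

Emit:
arm_command(gripper=[20,20,20,20,20], dp=[[0,0,0],[0,0,0],[0,0,0],[0,0,0],[0,0,0]], twist=[0,0,0,0,0])

```text
time: 5.82
tool_pos: [454.7, -32.5, 3.3]
tcp_rot: [3.141, 0.0, 1.972]
contact_force: [-1.1, 0.2, 5.3]
grip_width: 33.2
finger_force: 30.1
```

Emit:
arm_command(gripper=[20,20,20,20,20], dp=[[0,0,0],[0,0,-1],[0,0,-1],[0,0,-1],[0,0,-1]], twist=[0,0,0,0,0])

```text
time: 6.45
tool_pos: [454.3, -32.4, 103.5]
tcp_rot: [-3.141, -0.0, 1.972]
contact_force: [0.1, 0.8, -0.6]
grip_width: 32.6
finger_force: 29.9
```

```bash
python3 - <<'E'
from h import *
im=snap("wrist","w2");print(pose("w2"))
save(cv2.resize(im,(800,600),interpolation=cv2.INTER_CUBIC),"w2b")
E
```

```text
(array([454.25276266, -32.40481347, 103.53353454]), array([-3.14122086e+00, -3.46713763e-04,  1.97216564e+00]))
```

View pics/w2b.png

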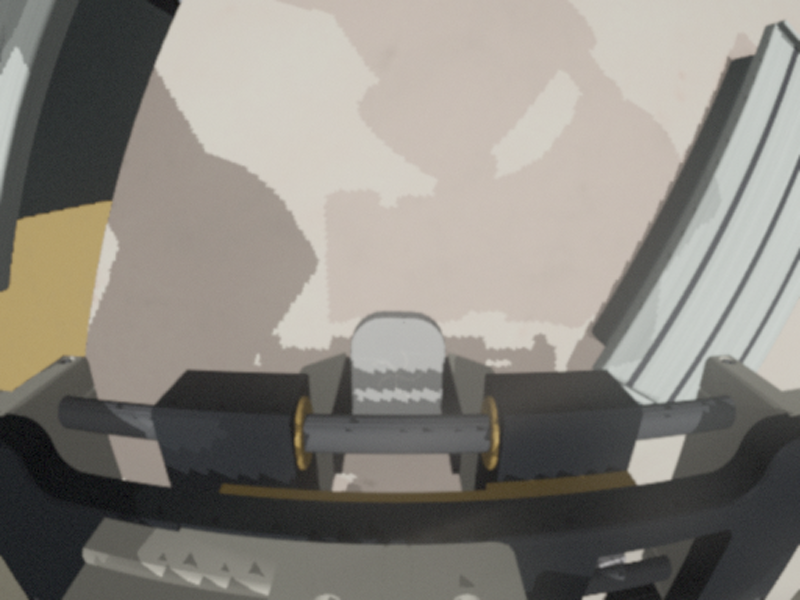

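Emit:
arm_command(gripper=[20,20,20,20,20], dp=[[0,0,-1],[0,0,-1],[0,0,-1],[0,0,0],[0,0,0]], twist=[1,1,1,1,1])

```text
time: 7.12
tool_pos: [454.4, -32.5, 177.6]
tcp_rot: [3.142, 0.0, 1.533]
contact_force: [-0.3, -0.2, -0.1]
grip_width: 33.2
finger_force: 29.9
```

Emit:
arm_command(gripper=[20,20,20,20,20], dp=[[0.95,0.57,0],[0.95,0.57,0],[0.95,0.57,0],[0.95,0.57,0],[0,0,0]], twist=[0.6,0,0,0,0])

```text
time: 7.75
tool_pos: [518.7, 59.1, 177.0]
tcp_rot: [-3.141, -0.0, 1.486]
contact_force: [-0.3, -0.4, -0.2]
grip_width: 32.8
finger_force: 29.9
```

```bash
python3 - <<'E'
from h import *
im=snap("wrist","w3");print(pose("w3"))
save(cv2.resize(im,(800,600),interpolation=cv2.INTER_CUBIC),"w3b")
s=snap("scene","s3");d=snap("side","d3")
E
```

```text
(array([518.71399049,  59.12499718, 176.9648809 ]), array([-3.14079147e+00, -7.40227094e-05,  1.48561129e+00]))
```

View pics/w3b.png

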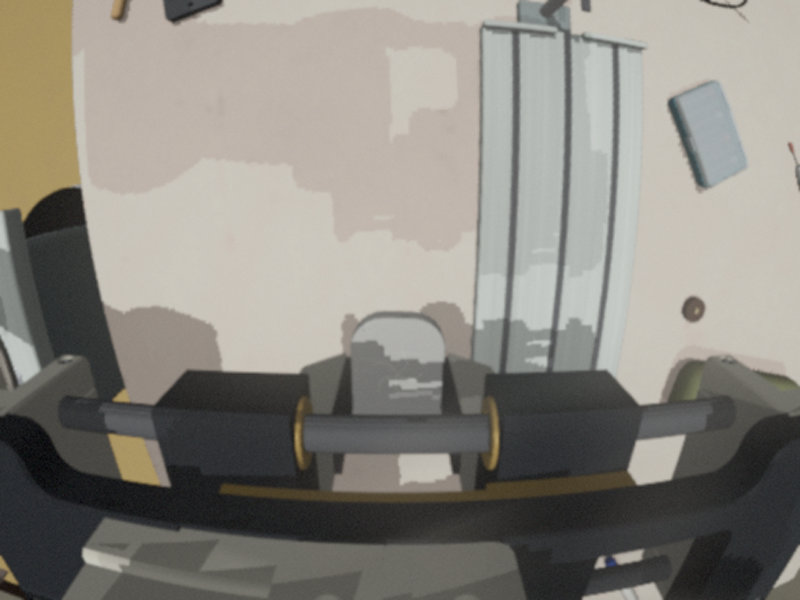

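```bash
python3 - <<'E'
from h import *
s=.64
w0=lambda u,v:ray("wrist",(u*s,v*s),P0);w3=lambda u,v:ray("wrist",(u*s,v*s),pose("w3"));w2=lambda u,v:ray("wrist",(u*s,v*s),pose("w2"))
a=lambda u,v:ray("scene",(u*s,v*s));b=lambda u,v:ray("side",(u*s,v*s))
print(tri([w0(620,8),w3(645,45)]))
print(tri([w2(773,25),w3(483,30)]))
print(tri([a(414,312),w0(450,292)]))
FL=onz(w3(482,28),58);FR=onz(w3(645,45),58);NL=onz(w0(449,291),58);NR=onz(w0(586,303),58)
for p in(FL,FR,NL,NR):print(p.round(1))
c=(FL+FR+NL+NR)/4;ax=(FL+FR-NL-NR)/2;print(c,np.linalg.norm(ax),np.degrees(np.arctan2(-ax[0],ax[1])),np.linalg.norm(FR-FL),np.linalg.norm(NR-NL))
x=cv2.imread("pics/s3.png")[170:250,140:300];y=cv2.imread("pics/d3.png")[160:250,150:290]
cv2.imwrite("pics/c3.png",np.hstack([cv2.resize(x,(480,240),interpolation=2),cv2.resize(y[:80],(420*240//240,240),interpolation=2)])[:, :800])
E
```

```text
(array([697.8, 215.5,  51.5]), np.float64(0.4))
(array([585.2, 220.9,  51.1]), np.float64(1.0))
(array([563.4, -18.8,  44.3]), np.float64(3.8))
[583.9 219.5  58. ]
[694.2 213.9  58. ]
[563.2 -11.2  58. ]
[672.2 -20.5  58. ]
[628.39902897 100.45437246  58.        ] 233.50083818422027 -5.241256964490343 110.47717109578382 109.36347528536014
```

Emit:
arm_command(gripper=[20,20,20,20,20], dp=[[-0.04,0.85,0],[-0.04,0.85,0],[-0.04,0.85,0],[-0.04,0.85,0],[-0.04,0.85,0]], twist=[0,0,0,0,0])

```text
time: 8.52
tool_pos: [624.0, 42.5, 177.9]
tcp_rot: [-3.141, 0.0, 1.482]
contact_force: [0.5, -0.4, -0.2]
grip_width: 33.2
finger_force: 29.9
```

Emit:
arm_command(gripper=[20,20,20,20,20], dp=[[0,0,1],[0,0,1],[0,0,1],[0,0,1],[0,0,0.5]], twist=[0,0,0,0,0])

```text
time: 9.15
tool_pos: [622.7, 42.9, 64.1]
tcp_rot: [-3.139, 0.0, 1.482]
contact_force: [0.2, -0.1, -0.9]
grip_width: 32.8
finger_force: 29.9
```

Emit:
arm_command(gripper=[20,20,20,20,20], dp=[[0,0,0.1],[0,0,0.1],[0,0,0.08],[0,0,0.08],[0,0,0]], twist=[0,0,0,0,0])

```text
time: 9.78
tool_pos: [623.8, 43.8, 56.6]
tcp_rot: [3.141, 0.0, 1.484]
contact_force: [0.9, 0.4, -0.7]
grip_width: 33.3
finger_force: 29.9
```

Underside about 53, no contact yet: feel down slowly.

Emit:
arm_command(gripper=[20,20,20,20,20], dp=[[0,0,0.04],[0,0,0],[0,0,0.04],[0,0,0],[0,0,0]], twist=[0,0,0,0,0])

```text
time: 10.4
tool_pos: [624.0, 43.8, 56.0]
tcp_rot: [3.14, -0.0, 1.484]
contact_force: [-3.5, -0.2, 10.2]
grip_width: 33.3
finger_force: 30.2
```

```bash
python3 - <<'E'
from h import *
o=get_obs();print(o["tool_pos"],o["contact_force"],o["tau"])
E
```

```text
[623.98316008  43.82040763  55.9932329 ] [-3.51819874 -0.22601116 10.22884882] [-2.56868340e-01 -5.05081487e+01 -1.99556279e+01  8.78084404e-02
 -1.24289855e+00 -1.61843625e-03]
```

Emit:
arm_command(gripper=[50,50,50,50,50], dp=[[0,0,0],[0,0,0],[0,0,0],[0,0,-0.5],[0,0,-1]], twist=[0,0,0,0,0])

```text
time: 11.02
tool_pos: [623.3, 43.8, 92.0]
tcp_rot: [-3.14, 0.0, 1.484]
contact_force: [-0.9, 0.1, -1.0]
grip_width: 50.0
finger_force: 0.0
```

Emit:
arm_command(gripper=[60,60,60,60,60], dp=[[0,0,-1],[0,0,-1],[0,0,-1],[0,0,-1],[0.8,-1,0]], twist=[0,0,0,0,0])

```text
time: 11.65
tool_pos: [602.6, 64.9, 195.0]
tcp_rot: [3.135, -0.0, 1.481]
contact_force: [-1.0, 0.9, -1.1]
grip_width: 60.1
finger_force: 0.0
```

Emit:
arm_command(gripper=[70,70,70,70,70], dp=[[0.8,-1,0],[0.8,-1,0],[0.8,-1,0],[0.8,-1,0],[0.8,-1,0]], twist=[0,0,0,0,0])

```text
time: 12.28
tool_pos: [484.2, 177.1, 192.9]
tcp_rot: [3.14, -0.0, 1.484]
contact_force: [0.7, 1.2, 0.3]
grip_width: 70.3
finger_force: 0.0
```

Emit:
arm_command(gripper=[70,70,70,70,70], dp=[[0.8,-1,0],[0.8,-1,0],[0.2,0,0],[0,0,0],[0,0,0]], twist=[0,0,0,0,0])

```text
time: 12.9
tool_pos: [439.7, 225.0, 192.1]
tcp_rot: [3.141, 0.0, 1.483]
contact_force: [-0.8, 0.2, -0.2]
grip_width: 69.7
finger_force: 0.0
```

```bash
python3 - <<'E'
from h import *
im=snap("wrist","w4");print(pose("w4"))
save(cv2.resize(im,(800,600),interpolation=cv2.INTER_CUBIC),"w4b")
E
```

```text
(array([439.72096802, 225.00856101, 192.11299717]), array([3.14099503e+00, 6.51722942e-05, 1.48267455e+00]))
```

View pics/w4b.png

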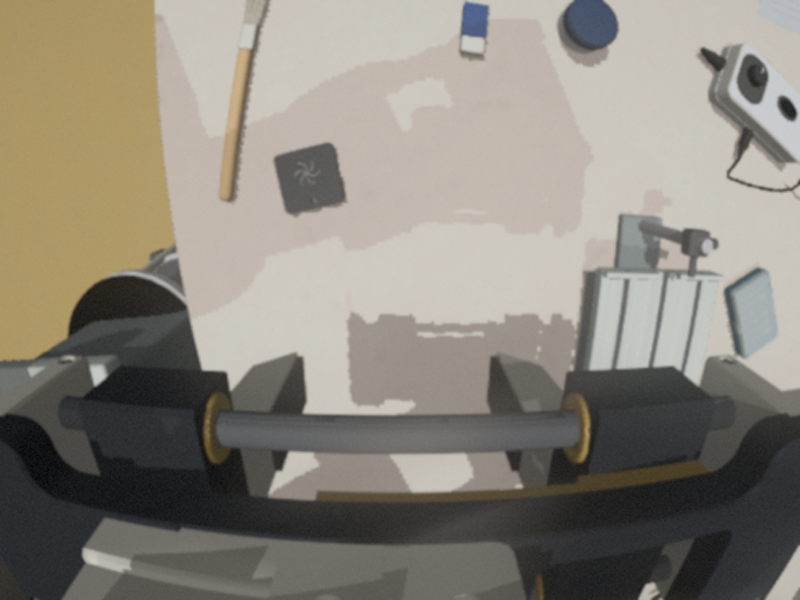

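```bash
python3 - <<'E'
from h import *
im=cv2.imread("pics/w4.png");x0,y0,x1,y1=165,82,230,142
g=cv2.cvtColor(im,cv2.COLOR_BGR2GRAY)[y0:y1,x0:x1]
m=(g<115).astype(np.uint8);m=cv2.morphologyEx(m,3,np.ones((3,3)))
c=max(cv2.findContours(m,0,1)[0],key=cv2.contourArea)+[x0,y0]
print(cv2.minAreaRect(c.astype(np.float32)))
ps=pose("w4")
W=np.array([onz(ray("wrist",p[0],ps),7)[:2] for p in c]).astype(np.float32)
r=cv2.minAreaRect(W);print(r)
q=np.array(r[0])-ps[0][:2];y=ps[1][2];print("tool x,y",q@[np.cos(y),np.sin(y)]/25,q@[np.sin(y),-np.cos(y)]/25, np.degrees(y))
print(tri([ray("wrist",cv2.minAreaRect(c.astype(np.float32))[0],ps),ray("scene",(329*.64,454*.64)),ray("side",(401*.64,456*.64))]))
E
```

```text
((198.07704162597656, 113.95244598388672), (38.99394226074219, 39.33750534057617), 76.75947570800781)
((382.3684997558594, 301.1648254394531), (46.3887825012207, 45.61918640136719), 7.311336994171143)
tool x,y 2.832531966309388 -2.5532908617918135 84.95099411638698
(array([381. , 300.7,   3.2]), np.float64(1.5))
```

Emit:
arm_command(gripper=[60,60,60,60,60], dp=[[0.95,-0.85,0],[0.94,-0.85,0],[0.94,-0.85,0],[0,0,1],[0,0,1]], twist=[0,0,0,-1,-1])

```text
time: 13.58
tool_pos: [382.1, 301.6, 141.5]
tcp_rot: [3.141, -0.0, 1.661]
contact_force: [0.5, 0.4, 0.1]
grip_width: 60.0
finger_force: 0.0
```

Emit:
arm_command(gripper=[60,60,60,60,60], dp=[[0,0,1],[0,0,1],[0,0,1],[0,0,0],[0,0,0]], twist=[-0.47,0,0,0,0])

```text
time: 14.2
tool_pos: [382.4, 301.6, 67.7]
tcp_rot: [3.141, -0.0, 1.698]
contact_force: [-1.0, 0.4, 0.2]
grip_width: 60.0
finger_force: 0.0
```

Emit:
arm_command(gripper=[60,60,60,60,60], dp=[[0,0,1],[0,0,0.8],[0,0,0.5],[0,0,0.28],[0,0,0]], twist=[0,0,0,0,0])

```text
time: 14.82
tool_pos: [381.8, 301.7, 2.6]
tcp_rot: [3.141, 0.0, 1.699]
contact_force: [0.1, 0.4, 0.2]
grip_width: 60.0
finger_force: 0.0
```

Emit:
arm_command(gripper=[30,30,30,30,30], dp=[[0,0,0],[0,0,0],[0,0,0],[0,0,0],[0,0,0]], twist=[0,0,0,0,0])

```text
time: 15.45
tool_pos: [381.9, 301.8, 3.0]
tcp_rot: [3.141, -0.0, 1.699]
contact_force: [0.1, -0.0, 5.8]
grip_width: 45.6
finger_force: 30.0
```

Emit:
arm_command(gripper=[30,30,30,30,30], dp=[[0,0,-1],[0,0,-1],[0,0,-1],[0,0,-1],[0,0,-1]], twist=[0,0,0,1,1])

```text
time: 16.08
tool_pos: [381.3, 301.4, 128.1]
tcp_rot: [-3.141, 0.0, 1.522]
contact_force: [-0.4, -0.1, -0.9]
grip_width: 45.9
finger_force: 30.0
```

Emit:
arm_command(gripper=[30,30,30,30,30], dp=[[0,0,-1],[0,0,-0.5],[0,0,0],[0,0,0],[0,0,0]], twist=[0.47,0,0,0,0])

```text
time: 16.7
tool_pos: [381.2, 301.3, 164.0]
tcp_rot: [-3.14, 0.001, 1.484]
contact_force: [-0.3, 0.3, 0.2]
grip_width: 45.3
finger_force: 30.0
```

```bash
python3 - <<'E'
from h import *
o=get_obs();p=o["tool_pos"];y=o["tcp_rot"][2]
t=np.array([629,101])+35*np.array([.091,.996]);q=t-p[:2];print(p,o["grip_width"],t,"tool x,y",q@[np.cos(y),np.sin(y)]/25,q@[np.sin(y),-np.cos(y)]/25)
E
```

```text
[381.18065423 301.32817688 164.00484573] 45.32266071412157 [632.185 135.86 ] tool x,y -5.720284971570841 10.577853208225457
```

Emit:
arm_command(gripper=[30,30,30,30,30], dp=[[-0.52,0.96,0],[-0.52,0.96,0],[-0.52,0.96,0],[-0.52,0.96,0],[-0.52,0.96,0]], twist=[0,0,0,0,0])

```text
time: 17.32
tool_pos: [495.9, 225.8, 164.2]
tcp_rot: [-3.14, 0.0, 1.484]
contact_force: [0.3, -0.5, -0.4]
grip_width: 45.4
finger_force: 30.0
```

Emit:
arm_command(gripper=[30,30,30,30,30], dp=[[-0.52,0.96,0],[-0.52,0.96,0],[-0.52,0.96,0],[-0.52,0.96,0],[-0.52,0.96,0]], twist=[0,0,0,0,0])

```text
time: 17.95
tool_pos: [609.8, 150.6, 164.0]
tcp_rot: [-3.14, 0.0, 1.484]
contact_force: [0.2, -0.1, -0.6]
grip_width: 45.4
finger_force: 30.0
```

Emit:
arm_command(gripper=[30,30,30,30,30], dp=[[-0.52,0.98,0],[0,0,1],[0,0,1],[0,0,1],[0,0,0.6]], twist=[0,0,0,0,0])

```text
time: 18.58
tool_pos: [631.7, 136.0, 72.8]
tcp_rot: [-3.139, 0.001, 1.484]
contact_force: [-0.2, -0.6, -0.7]
grip_width: 45.5
finger_force: 30.0
```

Emit:
arm_command(gripper=[30,30,30,30,30], dp=[[0,0,0.3],[0,0,0.2],[0,0,0.1],[0,0,0],[0,0,0]], twist=[0,0,0,0,0])

```text
time: 19.2
tool_pos: [632.9, 136.1, 60.5]
tcp_rot: [3.141, -0.0, 1.483]
contact_force: [-0.3, -0.3, -1.0]
grip_width: 45.5
finger_force: 30.0
```

Emit:
arm_command(gripper=[30,30,30,30,30], dp=[[0,0,0.1],[0,0,0.05],[0,0,0],[0,0,0],[0,0,0]], twist=[0,0,0,0,0])

```text
time: 19.82
tool_pos: [632.7, 136.1, 56.3]
tcp_rot: [3.141, -0.0, 1.484]
contact_force: [0.3, -0.5, -0.7]
grip_width: 45.6
finger_force: 30.0
```

Emit:
arm_command(gripper=[30,30,30,30,30], dp=[[0,0,0.04],[0,0,0],[0,0,0],[0,0,0],[0,0,0]], twist=[0,0,0,0,0])

```text
time: 20.45
tool_pos: [632.8, 136.1, 55.7]
tcp_rot: [3.141, -0.0, 1.483]
contact_force: [-2.2, -0.1, 4.8]
grip_width: 45.4
finger_force: 30.0
```

Emit:
arm_command(gripper=[60,60,60,60,60], dp=[[0,0,0],[0,0,0],[0,0,0],[0,0,-0.5],[0,0,-1]], twist=[0,0,0,0,0])

```text
time: 21.08
tool_pos: [632.1, 136.1, 92.8]
tcp_rot: [-3.14, 0.0, 1.484]
contact_force: [-0.1, 0.2, 0.6]
grip_width: 60.0
finger_force: 0.0
```

Emit:
arm_command(gripper=[60,60,60,60,60], dp=[[0,0,-1],[0,0,-1],[0,0,-1],[-1,0,0],[-1,0,0]], twist=[0,0,0,0,0])

```text
time: 21.7
tool_pos: [628.5, 86.0, 169.2]
tcp_rot: [3.14, -0.0, 1.484]
contact_force: [-0.1, -0.7, -0.1]
grip_width: 60.3
finger_force: 0.0
```

Emit:
arm_command(gripper=[60,60,60,60,60], dp=[[-1,0,0],[-1,0,0],[-1,0,0],[-1,0,0],[-1,0,0]], twist=[0,0,0,0,0])

```text
time: 22.32
tool_pos: [617.5, -39.1, 168.8]
tcp_rot: [3.14, 0.0, 1.484]
contact_force: [-0.4, -0.2, -0.1]
grip_width: 60.1
finger_force: 0.0
```

Emit:
arm_command(gripper=[60,60,60,60,60], dp=[[-1,0,0],[-1,0,0],[-1,0,0],[-1,0,0],[-1,-0.2,0]], twist=[0,0,0,0,0])

```text
time: 22.95
tool_pos: [601.7, -163.2, 168.7]
tcp_rot: [3.14, 0.0, 1.484]
contact_force: [-1.2, -0.7, 0.0]
grip_width: 59.9
finger_force: 0.0
```

```bash
python3 - <<'E'
from h import *
im=snap("wrist","w5");print(pose("w5"))
A=snap("scene","s5");B=snap("side","d5")
q=lambda i,x,y,w,h,W,H:cv2.resize(i[y:y+h,x:x+w],(W,H),interpolation=cv2.INTER_CUBIC)
save(np.vstack([q(im,150,0,256,128,800,400),np.hstack([q(A,150,170,150,75,400,200),q(B,160,165,150,75,400,200)])]),"c5")
E
```

```text
(array([ 601.68458105, -163.22631308,  168.68220121]), array([3.14026539e+00, 3.60142572e-04, 1.48358618e+00]))
```

View pics/c5.png

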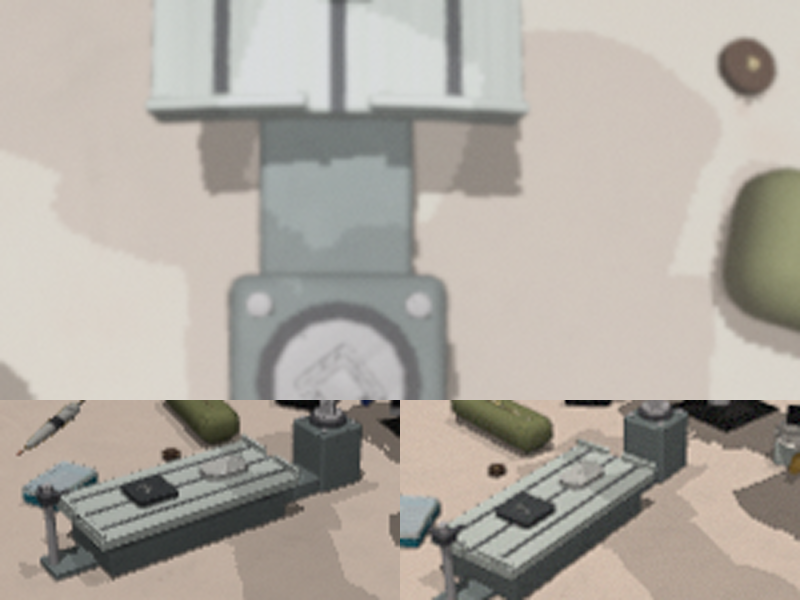

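```bash
python3 - <<'E'
from h import *
im=cv2.imread("pics/w5.png")
q=lambda i,x,y,w,h,W,H:cv2.resize(i[y:y+h,x:x+w],(W,H),interpolation=cv2.INTER_CUBIC)
B=cv2.imread("pics/d5.png")
A=cv2.imread("pics/s5.png")
cv2.imwrite("pics/c5b.png",np.hstack([q(im,220,90,80,100,480,600),np.vstack([q(A,210,180,40,38,316,300),q(B,205,180,40,38,316,300)])]))
E
```

View pics/c5b.png

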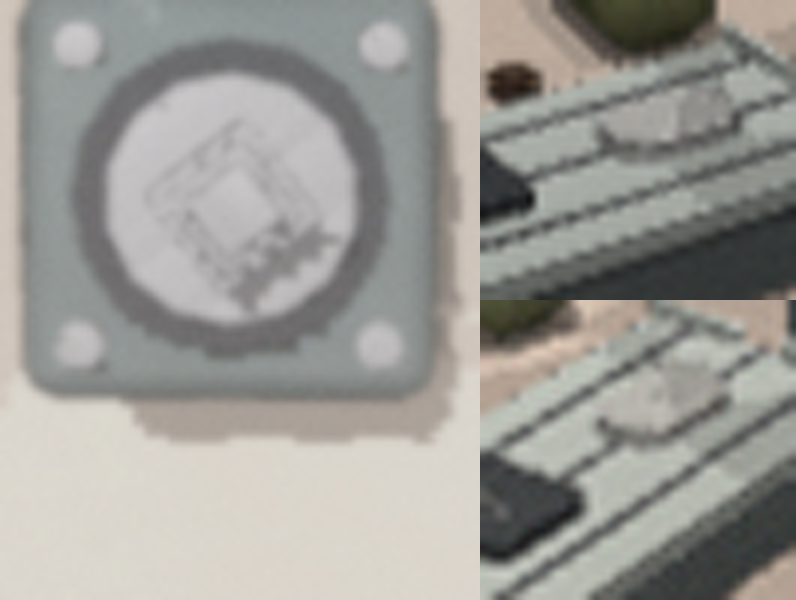

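```bash
python3 - <<'E'
from h import *
ps=pose("w5");r=lambda u,v:ray("wrist",(220+u/6,90+v/6),ps)
def ang(p,q,z):
    d=(onz(r(*q),z)-onz(r(*p),z));return np.linalg.norm(d).round(1),np.degrees(np.arctan2(d[1],d[0])).round(1)
print("top ctr",onz(r(234,211),112.5),"shoulder",onz(r(232,200),88))
for p,q in(((190,212),(238,172)),((238,172),(275,210)),((275,210),(232,250)),((232,250),(190,212))):print(ang(p,q,112.5))
for p,q in(((145,197),(245,122)),((245,122),(318,212))):print(ang(p,q,105))
print("gearbox x dir", ang((78,45),(383,45),76),ang((78,345),(379,345),76))
w1=lambda u,v:ray("wrist",(u*.64,v*.64),pose("w1"))
# crank edges from w1
im=cv2.imread("pics/w1.png");o=get_obs();print(o["joint_positions"])
cv2.imwrite("pics/c1.png",cv2.resize(im[130:190,310:400],(800,533),interpolation=cv2.INTER_CUBIC))
E
```

```text
top ctr [611.40984038 -98.95313282 112.5       ] shoulder [611.65730364 -99.0468591   88.        ]
(np.float64(7.5), np.float64(35.1))
(np.float64(6.4), np.float64(-50.8))
(np.float64(7.1), np.float64(-141.6))
(np.float64(6.8), np.float64(132.6))
(np.float64(15.5), np.float64(32.1))
(np.float64(14.4), np.float64(-55.9))
gearbox x dir (np.float64(42.3), np.float64(-4.8)) (np.float64(42.7), np.float64(-5.0))
[-3.88093171e-01  5.67781940e-01  1.32153372e+00  1.24660685e-04
  1.25127923e+00 -2.98906935e-01]
```

View pics/c1.png

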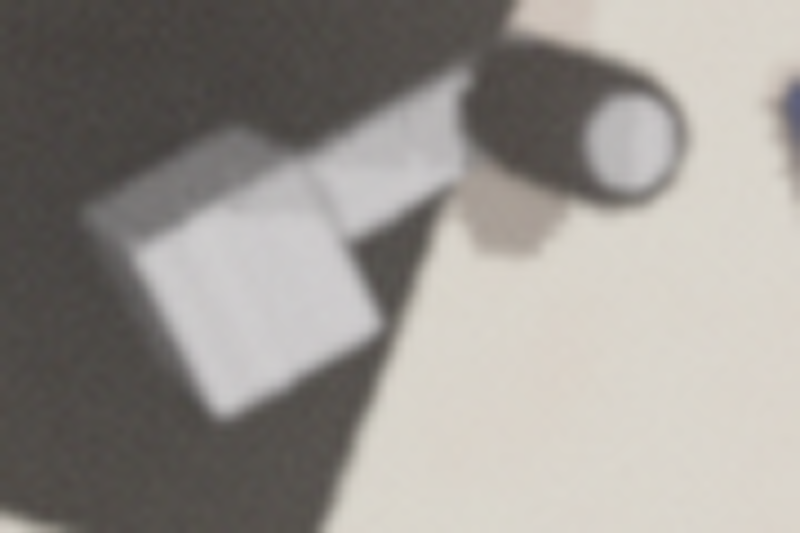

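```bash
python3 - <<'E'
from h import *
ps=pose("w1");s=800/90
P=[onz(ray("wrist",(310+u/s,130+v/s),ps),38) for u,v in((300,158),(383,322),(222,418),(138,245))]
print(np.mean(P,0))
for i in range(4):
    d=P[(i+1)%4]-P[i];print(np.linalg.norm(d).round(1),np.degrees(np.arctan2(d[1],d[0])).round(1))
print("knob top",onz(ray("wrist",(310+632/s,130+142/s),ps),61))
E
```

```text
[ 629.94243431 -310.98226782   38.        ]
26.5 -58.7
26.7 -148.4
27.6 119.3
25.7 29.2
knob top [ 673.75714884 -286.16049969   61.        ]
```

Emit:
arm_command(gripper=[50,50,50,50,50], dp=[[-0.965,0.273,0],[-0.965,0.273,0],[-0.965,0.273,0],[-0.965,0.273,0],[-0.965,0.273,0]], twist=[0,0,0,0,0])

```text
time: 23.72
tool_pos: [625.6, -286.7, 167.9]
tcp_rot: [3.141, 0.0, 1.484]
contact_force: [-0.3, -1.0, -0.8]
grip_width: 50.1
finger_force: 0.0
```

Emit:
arm_command(gripper=[50,50,50,50,50], dp=[[-0.965,0.273,0],[0,0,0.5],[0,0,0.5],[0,0,0.5],[0,0,0.5]], twist=[0,1,1,1,1])

```text
time: 24.35
tool_pos: [630.1, -310.6, 117.4]
tcp_rot: [3.141, 0.0, 1.132]
contact_force: [-0.5, -0.0, -0.1]
grip_width: 50.1
finger_force: 0.0
```

Emit:
arm_command(gripper=[50,50,50,50,50], dp=[[0,0,0.5],[0,0,0.5],[0,0,0],[0,0,0],[0,0,0]], twist=[1,1,1,1,1])

```text
time: 24.98
tool_pos: [630.2, -310.6, 92.7]
tcp_rot: [3.141, -0.0, 0.696]
contact_force: [-0.3, -0.1, -0.0]
grip_width: 50.1
finger_force: 0.0
```

Emit:
arm_command(gripper=[50,50,50,50,50], dp=[[0,0,0],[0,0,0],[0,0,0],[0,0,0],[0,0,0]], twist=[1,1,0,0,0])

```text
time: 25.6
tool_pos: [629.8, -310.2, 92.7]
tcp_rot: [3.141, -0.0, 0.525]
contact_force: [0.1, -0.3, 0.1]
grip_width: 49.7
finger_force: 0.0
```

```bash
python3 - <<'E'
from h import *
im=snap("wrist","w6");ps=pose("w6");print(ps)
for X in((630,-311,38),(673.8,-286.2,61)):print(proj("wrist",X,ps)/.64)
save(cv2.resize(im,(800,600),interpolation=cv2.INTER_CUBIC),"w6b")
E
```

```text
(array([ 629.76274963, -310.17561141,   92.74902829]), array([ 3.14146881e+00, -6.56093439e-05,  5.24676778e-01]))
[398.62646912 330.53664595]
[400.22797483 234.68105334]
```

View pics/w6b.png

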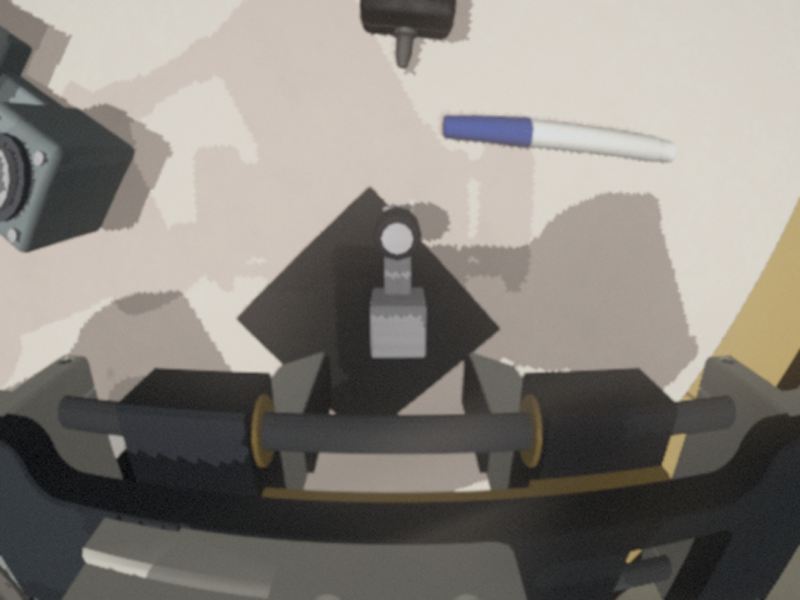

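Emit:
arm_command(gripper=[50,50,50,50,50], dp=[[0,0,1],[0,0,1],[0,0,0.6],[0,0,0.38],[0,0,0]], twist=[0,0,0,0,0])

```text
time: 26.28
tool_pos: [629.6, -310.0, 17.9]
tcp_rot: [-3.141, 0.0, 0.524]
contact_force: [-0.4, 0.1, -0.6]
grip_width: 50.0
finger_force: 0.0
```

Emit:
arm_command(gripper=[20,20,20,20,20], dp=[[0,0,0],[0,0,0],[0,0,0],[0,0,0],[0,0,0]], twist=[0,0,0,0,0])

```text
time: 26.9
tool_pos: [630.0, -310.3, 18.9]
tcp_rot: [3.141, -0.001, 0.524]
contact_force: [-0.3, 0.8, 3.6]
grip_width: 27.6
finger_force: 30.0
```

Emit:
arm_command(gripper=[20,20,20,20,20], dp=[[0,0,-0.5],[0,0,-1],[0,0,-1],[0,0,-1],[0,0,-1]], twist=[0,0,0,0,0])

```text
time: 27.52
tool_pos: [629.4, -309.9, 131.7]
tcp_rot: [-3.141, 0.0, 0.524]
contact_force: [0.0, -0.7, -1.6]
grip_width: 27.4
finger_force: 30.0
```

Emit:
arm_command(gripper=[20,20,20,20,20], dp=[[0,0,-0.7],[0,0,0],[0,0,0],[0,0,0],[0,0,0]], twist=[0,0,0,0,0])

```text
time: 28.15
tool_pos: [629.4, -309.9, 147.3]
tcp_rot: [-3.14, 0.001, 0.524]
contact_force: [0.2, -0.3, -1.6]
grip_width: 27.0
finger_force: 30.0
```

```bash
python3 - <<'E'
from h import *
im=snap("wrist","w7");ps=pose("w7");print(ps,get_obs()["grip_width"])
# hub top edge/arm visible: measure knob top blob location in the tool frame
g=cv2.cvtColor(im,cv2.COLOR_RGB2GRAY)
save(cv2.resize(im[100:260,160:350],(800,674),interpolation=cv2.INTER_CUBIC)[:600],"c7")
E
```

```text
(array([ 629.40969141, -309.93135425,  147.31635599]), array([-3.14034611e+00,  6.43505925e-04,  5.23610440e-01])) 27.170198649052175
```

View pics/c7.png

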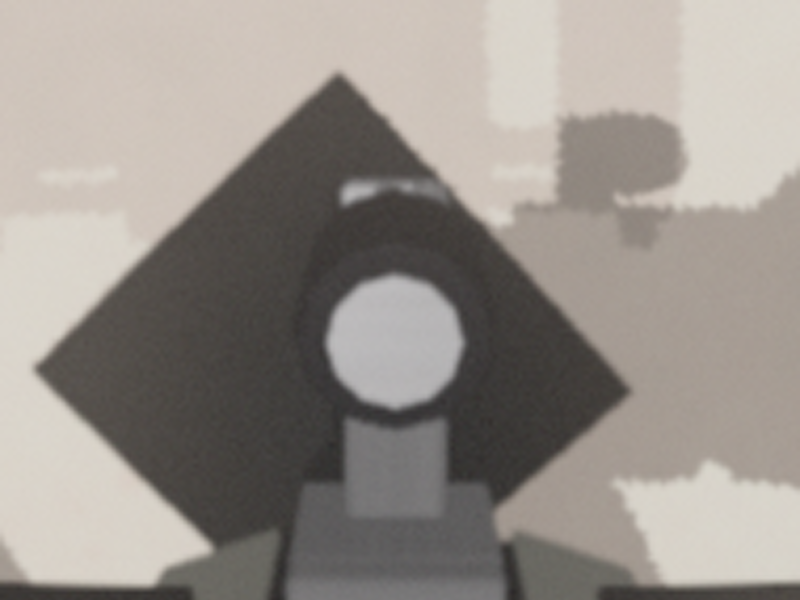

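```bash
python3 - <<'E'
from h import *
ps=pose("w7");y=ps[1][2];k=onz(ray("wrist",(160+395/4.21,100+342/4.21),ps),ps[0][2]+42.5)-ps[0]
off=np.array([k[:2]@[np.cos(y),np.sin(y)],k[:2]@[np.sin(y),-np.cos(y)]]);print("knob in tool",off)
# hub offset h=off-[50,0]; target: hub over shaft at yaw 36deg
h=np.array([off[0]-50,0])
Y=np.radians(36);S=np.array([611.5,-99.])
T=S-h[0]*np.array([np.cos(Y),np.sin(Y)])
q=T-ps[0][:2]
for a in(y,Y):print("TCP target",T,"units x,y at yaw",np.degrees(a),q@[np.cos(a),np.sin(a)]/25,q@[np.sin(a),-np.cos(a)]/25)
E
```

```text
knob in tool [48.45912554 -0.2875975 ]
TCP target [612.74659362 -98.09429672] units x,y at yaw 30.000668341493014 3.6596039971242105 -7.671470199138098
TCP target [612.74659362 -98.09429672] units x,y at yaw 36.0 4.4413587606449285 -7.24696410859568
```

Emit:
arm_command(gripper=[20,20,20,20,20], dp=[[0,0,0],[0,0,0],[0.555,-0.906,0],[0.555,-0.906,0],[0.555,-0.906,0]], twist=[-1,-0.2,0,0,0])

```text
time: 28.82
tool_pos: [623.3, -229.9, 148.1]
tcp_rot: [-3.142, -0.0, 0.627]
contact_force: [0.4, -0.4, -2.4]
grip_width: 27.0
finger_force: 30.0
```

Emit:
arm_command(gripper=[20,20,20,20,20], dp=[[0.555,-0.906,0],[0.555,-0.906,0],[0.555,-0.906,0],[0.555,-0.906,0],[0.555,-0.906,0]], twist=[0,0,0,0,0])

```text
time: 29.45
tool_pos: [612.8, -96.6, 148.4]
tcp_rot: [3.141, -0.0, 0.628]
contact_force: [0.1, -0.5, -1.9]
grip_width: 27.3
finger_force: 30.0
```

Emit:
arm_command(gripper=[20,20,20,20,20], dp=[[0,0,0.4],[0,0,0.2],[0,0,0],[0,0,0],[0,0,0]], twist=[0,0,0,0,0])

```text
time: 30.08
tool_pos: [613.1, -98.8, 133.4]
tcp_rot: [3.141, -0.0, 0.628]
contact_force: [0.2, 0.5, -1.6]
grip_width: 27.4
finger_force: 30.0
```

```bash
python3 - <<'E'
from h import *
o=get_obs();p=o["tool_pos"];a=o["tcp_rot"][2];q=np.array([612.75,-98.1])-p[:2];print(p,np.degrees(a),q@[np.cos(a),np.sin(a)]/25,q@[np.sin(a),-np.cos(a)]/25)
E
```

```text
[613.10036037 -98.78063211 133.43775171] 35.956843857046714 0.004641924860580371 -0.030266688872552065
```

Emit:
arm_command(gripper=[20,20,20,20,20], dp=[[0,-0.03,0.2],[0,0,0.2],[0,0,0],[0,0,0],[0,0,0]], twist=[0,0,0,0,0])

```text
time: 30.7
tool_pos: [612.6, -97.6, 123.4]
tcp_rot: [3.141, -0.0, 0.628]
contact_force: [-0.8, -0.2, -2.0]
grip_width: 27.4
finger_force: 30.0
```

Emit:
arm_command(gripper=[20,20,20,20,20], dp=[[0,0,0.1],[0,0,0.1],[0,0,0.1],[0,0,0],[0,0,0]], twist=[0,0,0,0,0])

```text
time: 31.32
tool_pos: [612.6, -97.7, 115.8]
tcp_rot: [3.141, -0.0, 0.628]
contact_force: [-0.2, 0.4, -1.4]
grip_width: 27.1
finger_force: 30.0
```

Emit:
arm_command(gripper=[20,20,20,20,20], dp=[[0,0,0.1],[0,0,0.1],[0,0,0.1],[0,0,0.1],[0,0,0]], twist=[0,0,0,0,0])

```text
time: 31.95
tool_pos: [612.4, -97.6, 105.5]
tcp_rot: [-3.141, 0.0, 0.628]
contact_force: [-0.1, -0.6, -0.5]
grip_width: 27.3
finger_force: 30.0
```

Emit:
arm_command(gripper=[20,20,20,20,20], dp=[[0,0,0.05],[0,0,0.04],[0,0,0],[0,0,0],[0,0,0]], twist=[0,0,0,0,0])

```text
time: 32.58
tool_pos: [612.6, -97.7, 103.9]
tcp_rot: [3.141, -0.0, 0.628]
contact_force: [-1.4, 0.0, 4.4]
grip_width: 27.2
finger_force: 30.0
```

Emit:
arm_command(gripper=[50,50,50,50,50], dp=[[0,0,0],[0,0,0],[0,0,-0.6],[0,0,-0.8],[0,0,-0.8]], twist=[0,0,0,0,0])

```text
time: 33.2
tool_pos: [612.8, -97.7, 160.1]
tcp_rot: [3.141, -0.001, 0.628]
contact_force: [-0.8, -1.0, -0.1]
grip_width: 50.1
finger_force: 0.0
```

Emit:
arm_command(gripper=[50,50,50,50,50], dp=[[1,0,0],[0.94,0,0],[0,0,0.5],[0,0,0.4],[0,0,0]], twist=[0,0,0,0,0])

```text
time: 33.83
tool_pos: [650.4, -69.6, 134.6]
tcp_rot: [-3.139, 0.002, 0.628]
contact_force: [-0.3, 0.1, 1.1]
grip_width: 50.0
finger_force: 0.0
```

```bash
python3 - <<'E'
from h import *
im=snap("wrist","w8");ps=pose("w8");print(ps)
A=snap("scene","s8");B=snap("side","d8")
q=lambda i,x,y,w,h,W,H:cv2.resize(i[y:y+h,x:x+w],(W,H),interpolation=cv2.INTER_CUBIC)
save(np.vstack([np.hstack([q(A,150,190,60,45,400,300),q(B,165,200,60,45,400,300)]),np.hstack([q(A,230,130,100,75,400,300),q(B,215,130,100,75,400,300)])]),"c8")
E
```

```text
(array([650.43161653, -69.56998967, 134.56295192]), array([-3.13937721e+00,  2.15157086e-03,  6.27630704e-01]))
```

View pics/c8.png

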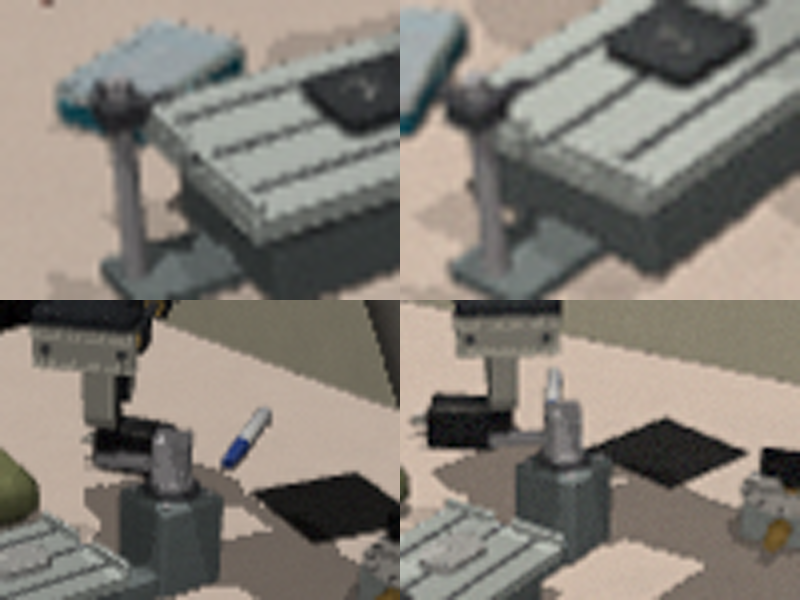

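```bash
python3 - <<'E'
from h import *
np.set_printoptions(linewidth=200)
for t,x,y,w,h in(("w4",436,152,20,28),("s8",164,198,18,14),("d8",172,206,22,14)):
    g=cv2.cvtColor(cv2.imread(f"pics/{t}.png"),cv2.COLOR_BGR2GRAY)[y:y+h,x:x+w];print(t,x,y);print(g)
ps=pose("w4")
print(tri([ray("wrist",(693*.64,272*.64),ps),ray("scene",(172.2,206.5)),ray("side",(183,213.2))]))
J=np.array([629,101,0]);ax=np.array([.091,.996,0]);
for z in(78,84,90):
    X=J+ax*122+[0,0,z];print(z,proj("wrist",X,ps),proj("scene",X),proj("side",X))
E
```

```text
w4 436 152
[[ 84  77  79  79  80  86  94 104 107 106 107 107 111 112 111 118 123 127 128 139]
 [ 84  76  78  80  78  89  99 102 103 105 106 110 111 113 126 147 161 160 148 125]
 [ 83  79  75  76  80  91  98 106 105 103 110 108 107 119 144 170 180 181 174 152]
 [ 83  79  76  77  80  92 100 104 106 103 107 103 104 130 170 183 184 185 184 169]
 [ 96  79  78  75  79  90 100 105 105 104 104 102 110 145 179 186 185 184 182 173]
 [108  78  76  80  79  95 100 103 106 101 100 100 114 153 181 186 185 185 183 173]
 [104  79  78  78  82  91 103 107 100 100  96  99 114 153 179 186 186 185 183 172]
 [104  79  78  76  83  93 101 108 102  99  96  94 106 144 177 185 184 187 184 178]
 [109  79  77  79  84  97 103 105 103  97  95  94  98 129 165 181 183 185 187 189]
 [122  93  82  81  87  98 103 106 104 100  97  90  91 108 145 166 176 184 191 195]
 [153 129 112 100  94  99 103 103 103 102 100  93  87  94 113 134 155 180 192 198]
 [179 167 155 142 126 110  98  95  96  96 102 108 109 109 112 119 148 183 195 198]
 [184 181 178 174 161 131  97  88  91  97 122 149 153 152 151 158 173 192 197 197]
 [185 185 
[... 3192 characters left out ...]
3 185 184 184 191 182 166]
 [ 48  51  56  72  71  65  46  36  39 122 190 186 186 187 184 188 186 186 185 182 152 100]
 [ 54  44  44  51  55  44  39  45  48 118 179 173 172 185 186 183 186 181 167 143  92 105]
 [110  65  47  42  45  43  42  70 106 122 130 132 148 188 186 186 171 148 102  94 126 157]
 [175 139 107  68  47  57  71  97 140 143 121 116 153 174 181 158 122  98 120 165 186 184]]
(array([642.7, 228.8,  80.3]), np.float64(6.7))
78 [438.18586149 176.65992405] [177.13047902 205.70340305] [183.54259383 213.44541002]
84 [441.15739752 178.00558682] [176.95073649 203.72316569] [183.33487954 211.47221783]
90 [444.20975727 179.39628316] [176.77005287 201.73256032] [183.12585642 209.48659229]
```

```bash
python3 - <<'E'
from h import *
ps=pose("w4");W=ray("wrist",(442.5,175.7),ps);A=ray("scene",(175.3,204));B=ray("side",(184,212))
for l in([W,A,B],[W,A],[W,B]):
    X,e=tri(l);d=X[:2]-[629,101];print(X,e,"local",d@[.996,-.091],d@[.091,.996])
# knob position check in w8 by dark/bright
ps=pose("w8");X=[611.5+50*np.cos(.6283),-99+50*np.sin(.6283),146];u=proj("wrist",X,ps);print("knob px",u)
E
```

```text
[637.8 226.4  86.2] 2.7 local -2.6466000000000456 125.6992
[643.1 225.1  82.7] 0.6 local 2.7505000000000237 124.88669999999999
[638.  225.1  85.8] 2.1 local -2.3290999999999986 124.42259999999999
knob px [255.92795017 250.30526307]
```

Emit:
arm_command(gripper=[50,50,50,15,15], dp=[[0.05,0,0.3],[0,0,0],[0,0,0],[0,0,0],[0,0,0]], twist=[0,0,0,0,0])

```text
time: 34.6
tool_pos: [652.9, -68.4, 128.6]
tcp_rot: [3.141, -0.0, 0.628]
contact_force: [-0.5, 0.4, -0.3]
grip_width: 34.5
finger_force: 0.0
```

Emit:
arm_command(gripper=[15,15,15,15,15], dp=[[0,0,0],[0,0,0],[0,0,0],[0,0,0],[0,0,0]], twist=[0,0,0,0,0])

```text
time: 35.22
tool_pos: [652.8, -68.4, 128.5]
tcp_rot: [3.141, -0.0, 0.628]
contact_force: [0.5, 0.8, 0.2]
grip_width: 19.7
finger_force: 30.0
```

Emit:
arm_command(gripper=[15,15,15,15,15], dp=[[-0.098,0.618,0],[-0.284,0.558,0],[-0.442,0.442,0],[-0.558,0.284,0],[-0.618,0.098,0]], twist=[0,0,0,0,0])

```text
time: 35.85
tool_pos: [641.2, -139.3, 128.5]
tcp_rot: [3.141, -0.001, 0.628]
contact_force: [-0.2, 4.6, -0.9]
grip_width: 19.6
finger_force: 30.0
```

Emit:
arm_command(gripper=[15,15,15,15,15], dp=[[-0.618,-0.098,0],[-0.558,-0.284,0],[-0.442,-0.442,0],[-0.284,-0.558,0],[-0.098,-0.618,0]], twist=[0,0,0,0,0])

```text
time: 36.48
tool_pos: [571.7, -128.6, 128.8]
tcp_rot: [3.138, -0.001, 0.627]
contact_force: [6.0, 2.1, -5.1]
grip_width: 19.9
finger_force: 30.0
```

Emit:
arm_command(gripper=[15,15,15,15,15], dp=[[0.098,-0.618,0],[0.284,-0.558,0],[0.442,-0.442,0],[0.558,-0.284,0],[0.618,-0.098,0]], twist=[0,0,0,0,0])

```text
time: 37.1
tool_pos: [583.6, -56.6, 128.5]
tcp_rot: [3.141, 0.001, 0.629]
contact_force: [1.4, -7.6, -2.1]
grip_width: 19.8
finger_force: 30.0
```

Emit:
arm_command(gripper=[15,15,15,15,15], dp=[[0.618,0.098,0],[0.558,0.284,0],[0.442,0.442,0],[0.284,0.558,0],[0.098,0.618,0]], twist=[0,0,0,0,0])

```text
time: 37.72
tool_pos: [652.4, -67.1, 127.7]
tcp_rot: [-3.138, 0.002, 0.629]
contact_force: [-6.2, -0.8, 1.1]
grip_width: 19.8
finger_force: 30.0
```

Emit:
arm_command(gripper=[15,15,15,15,15], dp=[[-0.098,0.618,0],[-0.284,0.558,0],[-0.442,0.442,0],[-0.558,0.284,0],[-0.618,0.098,0]], twist=[0,0,0,0,0])

```text
time: 38.35
tool_pos: [641.4, -139.1, 128.6]
tcp_rot: [3.141, -0.001, 0.628]
contact_force: [-0.1, 4.5, -1.1]
grip_width: 19.7
finger_force: 30.0
```

Emit:
arm_command(gripper=[15,15,15,15,15], dp=[[-0.618,-0.098,0],[-0.558,-0.284,0],[-0.442,-0.442,0],[-0.284,-0.558,0],[-0.098,-0.618,0]], twist=[0,0,0,0,0])

```text
time: 38.98
tool_pos: [571.8, -128.5, 128.8]
tcp_rot: [3.138, -0.001, 0.627]
contact_force: [5.3, 1.1, -4.7]
grip_width: 19.7
finger_force: 30.0
```

Emit:
arm_command(gripper=[15,15,15,15,15], dp=[[0.098,-0.618,0],[0.284,-0.558,0],[0.442,-0.442,0],[0.558,-0.284,0],[0.618,-0.098,0]], twist=[0,0,0,0,0])

```text
time: 39.6
tool_pos: [583.6, -56.6, 128.5]
tcp_rot: [3.141, 0.0, 0.629]
contact_force: [2.4, -8.1, -2.7]
grip_width: 19.8
finger_force: 30.0
```

Emit:
arm_command(gripper=[15,15,15,15,15], dp=[[0.618,0.098,0],[0.558,0.284,0],[0.442,0.442,0],[0.284,0.558,0],[0.098,0.618,0]], twist=[0,0,0,0,0])

```text
time: 40.22
tool_pos: [652.4, -67.1, 127.7]
tcp_rot: [-3.138, 0.002, 0.629]
contact_force: [-5.5, -0.7, 0.5]
grip_width: 19.7
finger_force: 30.0
```

Emit:
arm_command(gripper=[15,15,15,15,15], dp=[[-0.098,0.618,0],[-0.284,0.558,0],[-0.442,0.442,0],[-0.558,0.284,0],[-0.618,0.098,0]], twist=[0,0,0,0,0])

```text
time: 40.85
tool_pos: [641.4, -139.1, 128.6]
tcp_rot: [3.141, -0.001, 0.628]
contact_force: [0.2, 4.4, -1.5]
grip_width: 19.9
finger_force: 30.0
```

```bash
python3 - <<'E'
from h import *
snap("scene","s9");snap("side","d9");o=get_obs();print(o["tool_pos"],o["time"])
np.set_printoptions(linewidth=220)
for t,x,y,w,h in(("s9",160,186,30,26),("d9",166,196,34,26)):
    g=cv2.cvtColor(cv2.imread(f"pics/{t}.png"),cv2.COLOR_BGR2GRAY)[y:y+h,x:x+w];print(t,x,y);print(g)
E
```

```text
[ 640.3575563  -139.72884548  128.59637776] 40.95
s9 160 186
[[146 132 114  88 102 168 173 174 175 175 173 176 177 178 176 177 175 175 174 175 172 174 174 174 174 174 177 175 176 177]
 [101  94 105 116 169 175 174 175 174 176 177 177 178 177 176 177 177 176 173 174 173 176 174 174 175 174 176 175 174 174]
 [113 117 172 174 175 177 177 175 177 175 175 176 179 177 176 175 176 176 175 173 174 174 176 175 177 175 175 175 175 177]
 [175 174 175 175 176 176 175 178 176 176 177 177 176 176 178 177 176 177 175 175 175 173 177 176 175 175 177 175 176 174]
 [174 176 176 177 176 177 178 179 178 178 177 178 178 178 177 177 178 177 176 177 176 177 175 177 177 174 174 175 176 176]
 [176 176 176 178 178 178 177 179 179 179 178 178 178 178 178 178 178 176 176 176 177 177 175 176 177 175 176 176 175 177]
 [177 177 176 179 176 179 178 178 178 177 177 180 179 177 178 179 179 169 177 178 177 176 177 177 177 175 177 176 176 177]
 [178 176 177 178 178 180 178 177 178 178 173 176 173 169 175 175 175 148 174 176 177 179 177 177 174 175 175 173 175 176]
 [176 177 176 178 178 177 176 179 176 178 154 165 153 1
[... 5085 characters left out ...]
180]
 [ 58  44  63 142 206 175  81  40  42  52  55  43  43  44  70 143 199 193 156  96 101 107 113 119 117 119 114 115 130 130 128 117 121 150]
 [ 51  54 105 174 197 184 135  87  53  47  45  39  40  97 152 184 195 156  82  76  95  93 105 114 111 118 117 118 112 124 139 126 126 119]
 [ 50  96 164 194 194 193 188 164 124  76  44  57  77 144 200 177 152  90  40  68  89  89  80  68  81 107 104 118 118 115 121 125 136 126]
 [119 161 198 193 192 192 197 199 180 108  71  83 101 153 164  85  51  48  26  45  48  59  49  36  41  57  73  93  99 116 120 117 120 117]
 [188 194 193 192 192 191 191 196 181 130  87  92  96 112  97  53  56  53  50  53  42  40  48  49  54  57  55  56  68 101 115 110 123 119]]
```

Emit:
arm_command(gripper=[50,50,50,50,50], dp=[[0,0,0],[0,0,0],[0,0,0],[0,0,-0.5],[0,0,-0.7]], twist=[0,0,0,0,0])

```text
time: 41.58
tool_pos: [641.8, -138.2, 159.5]
tcp_rot: [-3.142, 0.0, 0.628]
contact_force: [0.1, 0.4, 0.4]
grip_width: 49.8
finger_force: 0.0
```

Emit:
arm_command(gripper=[50,50,50,50,50], dp=[[0.26,-1,0],[0.26,-1,0],[0.26,-1,0],[0.26,-1,0],[0.26,-1,0]], twist=[0,0,0,0,0])

```text
time: 42.2
tool_pos: [594.3, -16.8, 159.3]
tcp_rot: [3.141, -0.001, 0.628]
contact_force: [1.2, 0.9, 0.0]
grip_width: 50.0
finger_force: 0.0
```

Emit:
arm_command(gripper=[50,50,50,50,50], dp=[[0.26,-1,0],[0.26,-1,0],[0.26,-1,0],[0.26,-1,0],[0.26,-1,0]], twist=[0,0,0,0,0])

```text
time: 42.82
tool_pos: [546.8, 103.6, 158.8]
tcp_rot: [3.141, -0.0, 0.628]
contact_force: [-0.6, -0.3, -0.1]
grip_width: 49.9
finger_force: 0.0
```

Emit:
arm_command(gripper=[50,50,50,50,50], dp=[[0.26,-1,0],[0,0,1],[0,0,0],[0,0,0],[0,0,0]], twist=[0,0,0,0,0])

```text
time: 43.45
tool_pos: [538.5, 126.1, 134.4]
tcp_rot: [3.141, -0.001, 0.628]
contact_force: [-0.7, 0.1, -0.2]
grip_width: 50.1
finger_force: 0.0
```

```bash
python3 -c "
from h import *
snap('wrist','w10');print(pose('w10'))"
```

```text
(array([538.50911561, 126.13009109, 134.41178557]), array([ 3.14071877e+00, -1.41240276e-03,  6.27838456e-01]))
```

Emit:
arm_command(gripper=[50,50,50,50,50], dp=[[0.705,-0.97,0],[0.705,-0.97,0],[0.705,-0.97,0],[0.705,-0.97,0],[0,0,0]], twist=[0,0,0,0,0])

```text
time: 44.12
tool_pos: [538.0, 247.8, 133.8]
tcp_rot: [3.141, -0.001, 0.631]
contact_force: [0.1, 0.2, -0.9]
grip_width: 50.1
finger_force: 0.0
```

Emit:
arm_command(gripper=[50,50,50,50,50], dp=[[0,0,0],[0,0,0],[0,0,0],[0,0,0],[0,0,0]], twist=[0,0,0,0,0])

```text
time: 44.75
tool_pos: [538.0, 246.0, 133.5]
tcp_rot: [3.142, -0.0, 0.628]
contact_force: [1.2, -0.2, -0.1]
grip_width: 50.1
finger_force: 0.0
```

```bash
python3 - <<'E'
from h import *
snap('wrist','w11')
X=np.array([640,226,84])
cr=[]
for t in("w10","w11"):
    u=proj("wrist",X,pose(t));print(t,pose(t),u)
    im=cv2.imread(f"pics/{t}.png");x,y=(int(u[0])-32,int(u[1])-45);x=min(max(x,0),512-64);y=min(max(y,0),384-90);print("crop",x,y)
    cr.append(cv2.resize(im[y:y+90,x:x+64],(400,562),interpolation=cv2.INTER_CUBIC))
cv2.imwrite("pics/c11.png",np.hstack(cr))
E
```

```text
w10 (array([538.50911561, 126.13009109, 134.41178557]), array([ 3.14071877e+00, -1.41240276e-03,  6.27838456e-01])) [223.30250768  20.69887642]
crop 191 0
w11 (array([538.00662891, 245.96685123, 133.51026801]), array([ 3.14150286e+00, -6.57907557e-05,  6.28018571e-01])) [359.32284198 120.34428725]
crop 327 75
```

View pics/c11.png

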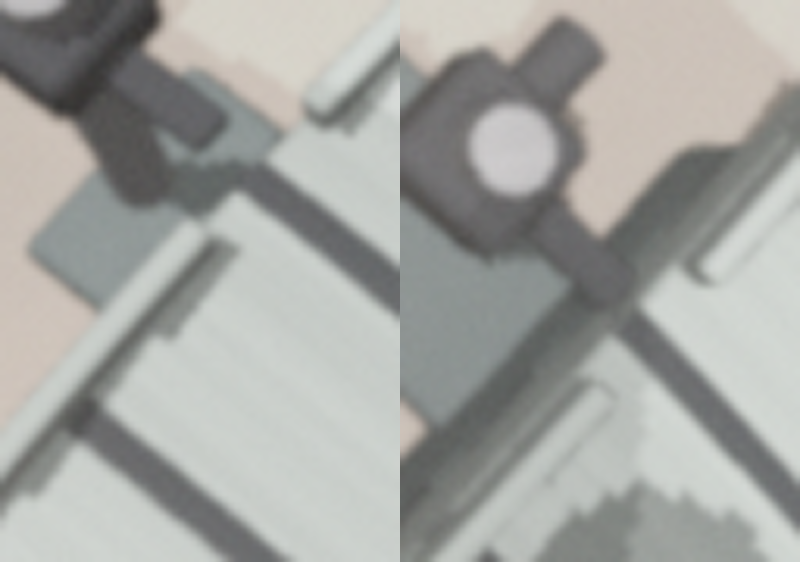

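```bash
python3 - <<'E'
from h import *
P,Q=pose("w10"),pose("w11")
f=lambda a,b:tri([ray("wrist",(191+a[0]/6.25,a[1]/6.25),P),ray("wrist",(327+(b[0]-400)/6.25,75+b[1]/6.25),Q)])
print("tip",f((207,131),(614,287)),"tip R corner",f((226,118),(632,275)),"tip L corner",f((185,142),(595,305)))
print("groove edge",f((255,176),(631,319)))
print("plate corner R of groove",f((271,157),(646,303)),"L",f((236,195),(614,338)))
print("stop R end",f((312,103),(700,275)),"stop L end",f((210,233),(608,393)))
for t,pts in(("w10",((255,176),(271,157),(236,195))),("w11",((631,319),(646,303),(614,338)))):
    for p in pts:
        pass
E
```

```text
tip (array([640.1, 225.1,  85.4]), np.float64(0.2)) tip R corner (array([642.6, 224.2,  85.6]), np.float64(0.3)) tip L corner (array([637.1, 226. ,  86.7]), np.float64(0.1))
groove edge (array([639.8, 218.8,  79. ]), np.float64(0.2))
plate corner R of groove (array([642.6, 218.6,  79.3]), np.float64(0.1)) L (array([636.6, 219.2,  79.2]), np.float64(0.1))
stop R end (array([648.8, 217.4,  85.5]), np.float64(0.4)) stop L end (array([630.3, 217.6,  84.9]), np.float64(0.0))
```

Emit:
arm_command(gripper=[50,50,50,50,50], dp=[[0,0,-1],[-0.38,0.993,0],[-0.38,0.993,0],[-0.38,0.993,0],[-0.38,0.993,0]], twist=[0,0,0,0,0])

```text
time: 45.42
tool_pos: [565.7, 142.7, 158.5]
tcp_rot: [3.141, -0.0, 0.628]
contact_force: [0.4, 0.4, 0.4]
grip_width: 50.1
finger_force: 0.0
```

Emit:
arm_command(gripper=[50,50,50,50,50], dp=[[-0.38,0.993,0],[-0.38,0.993,0],[-0.38,0.993,0],[-0.38,0.993,0],[-0.38,0.993,0]], twist=[0,0,0,0,0])

```text
time: 46.05
tool_pos: [600.3, 14.3, 158.5]
tcp_rot: [3.142, -0.0, 0.628]
contact_force: [-0.3, 0.6, -0.7]
grip_width: 49.6
finger_force: 0.0
```

Emit:
arm_command(gripper=[50,50,50,50,50], dp=[[-0.38,0.993,0],[-0.38,0.993,0],[-0.38,0.993,0],[-0.38,0.993,0],[-0.38,0.993,0]], twist=[0,0,0,0,0])

```text
time: 46.68
tool_pos: [635.0, -114.4, 158.5]
tcp_rot: [3.142, -0.0, 0.628]
contact_force: [0.9, -0.1, 0.3]
grip_width: 50.4
finger_force: 0.0
```

Emit:
arm_command(gripper=[50,50,50,50,50], dp=[[-0.38,0.993,0],[0,0,0],[0,0,0],[0,0,0],[0,0,0]], twist=[0,0,0,0,0])

```text
time: 47.3
tool_pos: [641.5, -138.1, 158.7]
tcp_rot: [3.141, -0.0, 0.629]
contact_force: [0.4, 0.5, 0.3]
grip_width: 50.2
finger_force: 0.0
```

```bash
python3 - <<'E'
from h import *
o=get_obs();p=o["tool_pos"];a=o["tcp_rot"][2]
im=snap("wrist","w12");ps=pose("w12")
# knob cap: bright blob ringed by black near expected place, z 146
u=proj("wrist",(641,-139.3,146),ps);print(u)
g=cv2.cvtColor(im,cv2.COLOR_RGB2GRAY);x,y=int(u[0])-40,int(u[1])-40
c=cv2.HoughCircles(g[y:y+80,x:x+80],cv2.HOUGH_GRADIENT,1,20,param1=120,param2=12,minRadius=8,maxRadius=30);print(None if c is None else c[0][:4]+[x,y,0])
q=np.array([641.2,-139.0])-p[:2];print(p,q@[np.cos(a),np.sin(a)]/25,q@[np.sin(a),-np.cos(a)]/25)
E
```

```text
[255.22315563 235.90673447]
[[254.5        232.5         15.60000038]
 [235.5        242.5         22.70000076]]
[ 641.54472901 -138.07238548  158.70043598] -0.03298695146481115 0.021880399790636135
```

Emit:
arm_command(gripper=[50,50,50,50,15], dp=[[-0.03,0.02,0.6],[0,0,0.6],[0,0,0],[0,0,0],[0,0,0]], twist=[0,0,0,0,0])

```text
time: 47.98
tool_pos: [641.6, -139.8, 129.0]
tcp_rot: [3.141, -0.001, 0.628]
contact_force: [0.7, 0.0, -0.7]
grip_width: 44.1
finger_force: 0.0
```

Emit:
arm_command(gripper=[15,15,15,15,15], dp=[[0,0,0],[0,0,0],[0,0,0],[0,0,0],[0,0,0]], twist=[0,0,0,0,0])

```text
time: 48.6
tool_pos: [641.2, -139.7, 128.5]
tcp_rot: [-3.142, -0.0, 0.628]
contact_force: [-1.1, 1.0, 0.3]
grip_width: 19.7
finger_force: 30.0
```

Emit:
arm_command(gripper=[15,15,15,15,15], dp=[[-0.618,-0.098,0],[-0.558,-0.284,0],[-0.442,-0.442,0],[-0.284,-0.558,0],[-0.098,-0.618,0]], twist=[0,0,0,0,0])

```text
time: 49.22
tool_pos: [571.6, -129.7, 129.0]
tcp_rot: [3.139, -0.0, 0.628]
contact_force: [4.0, -1.9, -1.1]
grip_width: 20.2
finger_force: 30.0
```

Emit:
arm_command(gripper=[15,15,15,15,15], dp=[[0.098,-0.618,0],[0.284,-0.558,0],[0.442,-0.442,0],[0.558,-0.284,0],[0,0,0]], twist=[0,0,0,0,0])

```text
time: 49.85
tool_pos: [572.1, -68.0, 128.8]
tcp_rot: [-3.141, -0.001, 0.63]
contact_force: [-2.0, 1.8, 6.7]
grip_width: 20.0
finger_force: 30.0
```

Emit:
arm_command(gripper=[15,15,15,15,15], dp=[[0,0,0],[0,0,0],[0,0,0],[0,0,0],[0,0,0]], twist=[0,0,0,0,0])

```text
time: 50.48
tool_pos: [571.6, -68.7, 128.9]
tcp_rot: [-3.14, -0.001, 0.629]
contact_force: [-2.5, 2.6, 6.6]
grip_width: 19.7
finger_force: 30.0
```

Emit:
arm_command(gripper=[50,50,50,50,50], dp=[[0,0,0],[0,0,0],[0,0,0],[0,0,-0.5],[0,0,-0.8]], twist=[0,0,0,0,0])

```text
time: 51.1
tool_pos: [571.2, -69.8, 161.5]
tcp_rot: [-3.141, 0.001, 0.628]
contact_force: [-0.7, -0.3, -0.8]
grip_width: 50.0
finger_force: 0.0
```

Emit:
arm_command(gripper=[50,50,50,50,50], dp=[[0.3,0.95,0],[0.3,0.95,0],[0,0,0],[0,0,0],[0,0,0]], twist=[0,0,1,1,1])

```text
time: 51.72
tool_pos: [611.7, -99.6, 161.9]
tcp_rot: [3.141, -0.001, 0.363]
contact_force: [0.2, -0.1, 0.9]
grip_width: 50.4
finger_force: 0.0
```

```bash
python3 - <<'E'
from h import *
snap("scene","s13");snap("side","d13")
def g(t):return cv2.cvtColor(cv2.imread(f"pics/{t}.png"),cv2.COLOR_BGR2GRAY)
ref,calls={"s":["s8","s9","s13"],"d":["d8","d9","d13"]},0
c=np.array([629,101.]);ax=np.array([.091,.996]);ay=np.array([.996,-.091])
for cam,k in(("scene","s"),("side","d")):
    for lx,ly in((0,35),(-50,60),(-50,90)):
        for z0,z1 in((52.7,79.2),):
            P=np.array([*(c+ly*ax+lx*ay),z1]);u=proj(cam,P);t9=g(k+"9");h=9
            x,y=np.round(u).astype(int);T=t9[y-h:y+h+1,x-h:x+h+1]
            r=[]
            for tag,zz in(("8",52.7),("13",84.5)):
                R=cv2.matchTemplate(cv2.resize(g(k+tag)[y-h-16:y+h+17,x-h-12:x+h+13],None,fx=8,fy=8,interpolation=2),cv2.resize(T,None,fx=8,fy=8,interpolation=2),cv2.TM_CCOEFF_NORMED)
                _,v,_,m=cv2.minMaxLoc(R);e=proj(cam,[*P[:2],zz])-u
                r.append((tag,round(v,2),m[0]/8-12,m[1]/8-16,"exp",e.round(2)))
            print(cam,lx,ly,r)
E
```

```text
scene 0 35 [('8', 0.97, 0.625, 8.375, 'exp', array([0.44, 8.37])), ('13', 0.99, 0.0, -1.875, 'exp', array([-0.09, -1.7 ]))]
scene -50 60 [('8', 0.97, 0.375, 8.5, 'exp', array([0.45, 8.64])), ('13', 0.99, 0.0, -1.875, 'exp', array([-0.09, -1.75]))]
scene -50 90 [('8', 0.97, 0.5, 8.625, 'exp', array([0.57, 8.74])), ('13', 0.99, 0.125, -1.875, 'exp', array([-0.12, -1.77]))]
side 0 35 [('8', 0.98, 0.625, 8.125, 'exp', array([0.55, 8.21])), ('13', 0.98, -0.125, -1.75, 'exp', array([-0.11, -1.67]))]
side -50 60 [('8', 0.98, 0.875, 8.125, 'exp', array([0.47, 8.46])), ('13', 0.99, 0.125, -1.875, 'exp', array([-0.1 , -1.72]))]
side -50 90 [('8', 0.98, 0.5, 8.5, 'exp', array([0.59, 8.59])), ('13', 0.99, 0.0, -1.875, 'exp', array([-0.12, -1.75]))]
```

Emit:
arm_command(gripper=[50,50,50,50,50], dp=[[0,0,0],[0,0,0],[0,0,0],[0,0,0],[0,0,0]], twist=[1,1,1,1,1])

```text
time: 52.45
tool_pos: [611.6, -99.5, 161.6]
tcp_rot: [3.141, -0.001, -0.071]
contact_force: [0.1, -0.1, 0.3]
grip_width: 50.1
finger_force: 0.0
```

Emit:
arm_command(gripper=[50,50,50,50,50], dp=[[0,0,0],[0,0,0],[0,0,0],[0,0,0],[0,0,0]], twist=[1,1,1,1,1])

```text
time: 53.08
tool_pos: [611.6, -99.5, 161.6]
tcp_rot: [-3.141, -0.001, -0.507]
contact_force: [0.3, -0.8, -0.1]
grip_width: 50.0
finger_force: 0.0
```

Emit:
arm_command(gripper=[50,50,50,50,50], dp=[[0,0,0],[0,0,0],[0,0,0],[0,0,0],[0,0,0]], twist=[1,0.5,0,0,0])

```text
time: 53.7
tool_pos: [611.5, -99.5, 161.1]
tcp_rot: [-3.142, -0.0, -0.636]
contact_force: [0.2, 1.1, -0.0]
grip_width: 49.9
finger_force: 0.0
```

```bash
python3 - <<'E'
from h import *
o=get_obs();p=o["tool_pos"];a=o["tcp_rot"][2];q=np.array([611.7,-98.5])-p[:2];print(p,np.degrees(a),q@[np.cos(a),np.sin(a)]/25,q@[np.sin(a),-np.cos(a)]/25,o["joint_positions"].round(2))
E
```

```text
[611.47315533 -99.47422015 161.07980915] -36.448709853576254 -0.01585262800447707 -0.03673684288907182 [-0.28  0.57  1.34  0.    1.23  1.92]
```

Emit:
arm_command(gripper=[50,50,50,50,50], dp=[[-0.02,-0.04,0.8],[0,0,0.8],[0,0,0.5],[0,0,0.2],[0,0,0]], twist=[0,0,0,0,0])

```text
time: 54.32
tool_pos: [611.7, -98.4, 103.6]
tcp_rot: [-3.142, -0.0, -0.637]
contact_force: [-0.5, 0.4, 0.0]
grip_width: 50.0
finger_force: 0.0
```

Emit:
arm_command(gripper=[20,20,20,20,20], dp=[[0,0,0],[0,0,0],[0,0,0],[0,0,0],[0,0,0]], twist=[0,0,0,0,0])

```text
time: 54.95
tool_pos: [611.6, -99.0, 104.0]
tcp_rot: [3.141, -0.001, -0.637]
contact_force: [-2.8, -4.1, 5.4]
grip_width: 27.3
finger_force: 30.0
```

Emit:
arm_command(gripper=[20,20,20,20,20], dp=[[0,0,-0.2],[0,0,-0.3],[0,0,-0.3],[0,0,-0.3],[0,0,-0.3]], twist=[0,0,0,0,0])

```text
time: 55.58
tool_pos: [611.8, -97.8, 139.3]
tcp_rot: [-3.141, -0.0, -0.637]
contact_force: [0.2, 0.3, -2.3]
grip_width: 27.3
finger_force: 30.0
```

Emit:
arm_command(gripper=[20,20,20,20,20], dp=[[0,0,-0.2],[0.689,0.919,0],[0.689,0.919,0],[0.689,0.919,0],[0.689,0.919,0]], twist=[0,0,0,0,0])

```text
time: 56.2
tool_pos: [612.3, -213.9, 143.7]
tcp_rot: [-3.141, 0.0, -0.637]
contact_force: [-0.3, -1.2, -1.2]
grip_width: 27.2
finger_force: 30.0
```

Emit:
arm_command(gripper=[20,20,20,20,20], dp=[[0.689,0.919,0],[0.689,0.919,0],[0.689,0.919,0],[0,0,1],[0,0,1]], twist=[0,0,0,0,0])

```text
time: 56.82
tool_pos: [612.9, -299.8, 93.1]
tcp_rot: [-3.141, -0.001, -0.638]
contact_force: [0.2, 0.3, -1.8]
grip_width: 27.0
finger_force: 30.0
```

Emit:
arm_command(gripper=[20,20,20,20,20], dp=[[0,0,1],[0,0,1],[0,0,0.6],[0,0,0.2],[0,0,0]], twist=[0,0,0,0,0])

```text
time: 57.45
tool_pos: [613.2, -299.5, 24.0]
tcp_rot: [-3.141, -0.001, -0.637]
contact_force: [0.2, 0.4, -0.7]
grip_width: 27.3
finger_force: 30.0
```

Lower the last 5 mm, release and rise.

Emit:
arm_command(gripper=[20,20,20,20,20], dp=[[0,0,0.1],[0,0,0.06],[0,0,0.04],[0,0,0],[0,0,0]], twist=[0,0,0,0,0])

```text
time: 58.08
tool_pos: [613.1, -299.5, 19.1]
tcp_rot: [-3.142, -0.001, -0.637]
contact_force: [-0.9, 0.8, 2.8]
grip_width: 26.9
finger_force: 30.0
```

Emit:
arm_command(gripper=[50,50,50,50,50], dp=[[0,0,0],[0,0,0],[0,0,0],[0,0,-0.5],[0,0,-1]], twist=[0,0,0,0,0])

```text
time: 58.7
tool_pos: [612.4, -299.0, 56.0]
tcp_rot: [3.142, 0.002, -0.637]
contact_force: [0.3, -0.9, 0.5]
grip_width: 49.7
finger_force: 0.0
```

Emit:
arm_command(gripper=[50,50,50,50,50], dp=[[0,0,-1],[0,0,-1],[0,0,-1],[0,0,0],[0,0,0]], twist=[0,0,0,0,0])

```text
time: 59.32
tool_pos: [612.5, -299.1, 130.3]
tcp_rot: [3.142, 0.001, -0.637]
contact_force: [-0.1, -0.1, 0.2]
grip_width: 49.9
finger_force: 0.0
```

```bash
python3 - <<'E'
from h import *
im=snap("wrist","w14");ps=pose("w14");print(ps)
# crank hub not in camera side? project
print("hub",proj("wrist",(613,-299.5,38),ps),"valve",proj("wrist",(461.5,-216.5,73),ps))
E
```

```text
(array([ 612.49949204, -299.09490372,  130.3084105 ]), array([ 3.14156740e+00,  9.93289491e-04, -6.37047744e-01]))
hub [254.21051272 195.30220871] valve [276.4839726  360.82852567]
```

Emit:
arm_command(gripper=[50,50,50,50,50], dp=[[-0.979,0.136,0],[-0.979,0.136,0],[-0.979,0.136,0],[-0.979,0.136,0],[-0.979,0.136,0]], twist=[0,0,0,0,0])

```text
time: 60.0
tool_pos: [503.1, -239.5, 129.7]
tcp_rot: [3.141, 0.002, -0.637]
contact_force: [0.9, 0.1, 1.1]
grip_width: 50.0
finger_force: 0.0
```

Emit:
arm_command(gripper=[50,50,50,50,50], dp=[[-0.979,0.136,0],[-0.979,0.136,0],[0,0,0],[0,0,0],[0,0,0]], twist=[0,0,-1,-1,-1])

```text
time: 60.62
tool_pos: [460.4, -216.2, 130.0]
tcp_rot: [-3.141, 0.002, -0.372]
contact_force: [0.1, 0.4, 0.0]
grip_width: 49.8
finger_force: 0.0
```

Emit:
arm_command(gripper=[50,50,50,50,50], dp=[[0,0,0],[0,0,0],[0,0,0],[0,0,0],[0,0,0]], twist=[-1,-1,-1,-1,-1])

```text
time: 61.25
tool_pos: [460.4, -216.2, 129.9]
tcp_rot: [-3.14, 0.002, 0.064]
contact_force: [-0.4, -0.8, 0.3]
grip_width: 49.9
finger_force: 0.0
```

Emit:
arm_command(gripper=[50,50,50,50,50], dp=[[0,0,0],[0,0,0],[0,0,0],[0,0,0],[0,0,0]], twist=[-1,0,0,0,0])

```text
time: 61.88
tool_pos: [461.0, -216.6, 130.9]
tcp_rot: [-3.142, -0.0, 0.148]
contact_force: [0.6, -0.4, -0.4]
grip_width: 50.1
finger_force: 0.0
```

```bash
python3 - <<'E'
from h import *
o=get_obs();p=o["tool_pos"];a=o["tcp_rot"][2];q=np.array([460.8,-216.3])-p[:2];print(p,np.degrees(a),q@[np.cos(a),np.sin(a)]/25,q@[np.sin(a),-np.cos(a)]/25,o["joint_positions"].round(2))
im=cv2.imread("pics/w1.png");ps=pose("w1")
g=cv2.cvtColor(im,cv2.COLOR_BGR2GRAY)[60:105,160:225];m=(g<75).astype(np.uint8)
c=max(cv2.findContours(m,0,1)[0],key=cv2.contourArea)+[160,60]
r=cv2.minAreaRect(np.array([onz(ray("wrist",q[0],ps),73)[:2] for q in c]).astype(np.float32));print(r)
E
```

```text
[ 460.9792884  -216.5678701   130.93683683] 8.473955955665232 -0.005514312076204338 -0.011654626291779881 [-0.59  0.41  1.7   0.    1.02  0.83]
((460.0185546875, -218.84974670410156), (54.42192840576172, 17.056978225708008), 5.597116470336914)
```

Emit:
arm_command(gripper=[50,50,50,50,50], dp=[[0,0,1],[0,0,1],[0,0,0.8],[0,0,0.32],[0,0,0]], twist=[0,0,0,0,0])

```text
time: 62.5
tool_pos: [461.0, -216.5, 52.9]
tcp_rot: [-3.141, 0.0, 0.148]
contact_force: [-0.1, -0.1, 0.1]
grip_width: 49.8
finger_force: 0.0
```

Emit:
arm_command(gripper=[30,20,5,5,5], dp=[[0,0,0],[0,0,0],[0,0,0],[0,0,0],[0,0,0]], twist=[0,0,0,0,0])

```text
time: 63.12
tool_pos: [461.1, -216.6, 53.2]
tcp_rot: [3.141, -0.0, 0.148]
contact_force: [-1.3, 0.2, 0.9]
grip_width: 12.1
finger_force: 29.5
```

Emit:
arm_command(gripper=[5,5,5,5,5], dp=[[0,0,0],[0,0,0],[0,0,0],[0,0,0],[0,0,0]], twist=[0,0,-0.5,-0.5,-0.5])

```text
time: 63.75
tool_pos: [461.1, -216.3, 53.1]
tcp_rot: [-3.141, -0.0, 0.28]
contact_force: [0.5, 1.3, 2.9]
grip_width: 11.8
finger_force: 29.8
```

Emit:
arm_command(gripper=[5,5,5,5,5], dp=[[0,0,0],[0,0,0],[0,0,0],[0,0,0],[0,0,0]], twist=[-0.9,-0.9,-0.9,-0.9,-0.9])

```text
time: 64.38
tool_pos: [460.6, -215.4, 53.1]
tcp_rot: [-3.139, -0.001, 0.674]
contact_force: [-2.2, 5.0, 6.6]
grip_width: 11.8
finger_force: 29.8
```

Emit:
arm_command(gripper=[5,5,5,5,5], dp=[[0,0,0],[0,0,0],[0,0,0],[0,0,0],[0,0,0]], twist=[-0.9,-0.9,-0.9,-0.9,-0.9])

```text
time: 65.0
tool_pos: [459.8, -214.7, 53.1]
tcp_rot: [-3.138, -0.002, 1.067]
contact_force: [-4.3, 7.5, 9.4]
grip_width: 11.7
finger_force: 29.9
```

Emit:
arm_command(gripper=[5,5,5,5,5], dp=[[0,0,0],[0,0,0],[0,0,0],[0,0,0],[0,0,0]], twist=[-0.9,-0.5,0,0,0])

```text
time: 65.62
tool_pos: [459.5, -214.6, 53.1]
tcp_rot: [-3.137, -0.002, 1.187]
contact_force: [-5.0, 7.7, 10.9]
grip_width: 11.9
finger_force: 29.9
```

Emit:
arm_command(gripper=[50,50,50,50,50], dp=[[0,0,0],[0,0,0],[0,0,0],[0,0,-0.5],[0,0,-1]], twist=[0,0,0,0,0])

```text
time: 66.25
tool_pos: [460.6, -216.4, 90.8]
tcp_rot: [-3.14, -0.0, 1.187]
contact_force: [0.5, -0.3, 0.3]
grip_width: 49.6
finger_force: 0.0
```

Emit:
arm_command(gripper=[50,50,50,50,50], dp=[[0,0,-1],[0,0,-1],[0,0,-1],[0,0,-1],[0,0,-1]], twist=[0,0,0,0,0])

```text
time: 66.88
tool_pos: [461.0, -216.6, 217.3]
tcp_rot: [3.14, 0.0, 1.187]
contact_force: [0.8, 1.3, -0.3]
grip_width: 50.2
finger_force: 0.0
```

Emit:
arm_command(gripper=[50,50,50,50,50], dp=[[-1,0,-0.3],[-1,0,0],[-1,0,0],[-1,0,0],[-1,0,0]], twist=[0,0,0,0,0])

```text
time: 67.5
tool_pos: [413.8, -333.3, 223.9]
tcp_rot: [3.141, 0.0, 1.187]
contact_force: [0.2, -0.2, 0.2]
grip_width: 49.7
finger_force: 0.0
```

```bash
python3 - <<'E'
from h import *
im=snap("wrist","w15");ps=pose("w15");hs=cv2.cvtColor(im,cv2.COLOR_RGB2HSV);g=cv2.cvtColor(im,cv2.COLOR_RGB2GRAY)
def comps(mask,z,c,R,amin):
    out=[]
    for k in cv2.findContours(mask.astype(np.uint8),0,1)[0]:
        if cv2.contourArea(k)<amin:continue
        W=np.array([onz(ray("wrist",q[0],ps),z)[:2] for q in k]).astype(np.float32)
        r=cv2.minAreaRect(W)
        if np.hypot(r[0][0]-c[0],r[0][1]-c[1])<R:out.append((np.round(r[0],1),np.round(r[1],1),round(r[2],1)))
    return out
u=proj("wrist",(460.5,-216.5,60),ps).astype(int);print("valve px",u)
print("handle",comps(g<75,73,(460.5,-216.5),30,60))
print("brass",comps((hs[...,1]>110)&(hs[...,0]>10)&(hs[...,0]<30),17,(460.5,-216.5),90,15))
print("hub",proj("wrist",(613,-299.5,38),ps),comps((g>115)&(hs[...,1]<25),38,(613,-299.5),50,40))
snap("scene","s15");snap("side","d15")
G=lambda t:cv2.imread(f"pics/{t}.png").astype(int)
for k in"sd":
    d=np.abs(G(k+"15")-G(k+"13")).max(2)[185:260,160:262];print(k,"changed px on table area",(d>40).sum())
np.set_printoptions(linewidth=250);print(g[u[1]-24:u[1]+24:2,u[0]-30:u[0]+30:2])
E
```

```text
valve px [252  63]Traceback (most recent call last):
  File "<stdin>", line 12, in <module>
  File "<stdin>", line 7, in comps
  File "h.py", line 11, in ray
    c=get_calibration(cam);K=c["mtx"];x=(np.array(uv,float)-K[:2,2])/K[0,0]
ValueError: time passes only in moves, steps and waits
```

```bash
sed -i 's/^def ray/import functools\nget_calibration=functools.lru_cache(None)(get_calibration)\ndef ray/' h.py; python3 - <<'E'
from h import *
im=cv2.imread("pics/w15.png")[:,:,::-1].copy();ps=pose("w15");hs=cv2.cvtColor(im,cv2.COLOR_RGB2HSV);g=cv2.cvtColor(im,cv2.COLOR_RGB2GRAY)
def comps(mask,z,c,R,amin):
    out=[]
    for k in cv2.findContours(mask.astype(np.uint8),0,1)[0]:
        if cv2.contourArea(k)<amin:continue
        W=np.array([onz(ray("wrist",q[0],ps),z)[:2] for q in k]).astype(np.float32)
        r=cv2.minAreaRect(W)
        if np.hypot(r[0][0]-c[0],r[0][1]-c[1])<R:out.append((np.round(r[0],1),np.round(r[1],1),round(r[2],1)))
    return out
u=proj("wrist",(460.5,-216.5,60),ps).astype(int)
print("handle",comps(g<75,73,(460.5,-216.5),30,60))
print("brass",comps((hs[...,1]>110)&(hs[...,0]>10)&(hs[...,0]<30),17,(460.5,-216.5),90,15))
print("hub",proj("wrist",(613,-299.5,38),ps),comps((g>115)&(hs[...,1]<25),38,(613,-299.5),50,40))
snap("scene","s15");snap("side","d15")
G=lambda t:cv2.imread(f"pics/{t}.png").astype(int)
for k in"sd":
    d=np.abs(G(k+"15")-G(k+"13")).max(2)[185:260,160:262];print(k,"changed px on table area",(d>40).sum())
np.set_printoptions(linewidth=250);print(g[u[1]-24:u[1]+24:2,u[0]-30:u[0]+30:2])
E
```

```text
handle []
brass []
hub [393.59136999  90.75886682] [(array([ 617.2, -327.2]), array([341.6, 502.9]), 77.6)]
s changed px on table area 0
d changed px on table area 0
[[212 213 201 189 214 215 160 181 218 219 220 215 140  83  82  83  81 129 210 217 216 217 208 144 196 215 211 199 198 200]
 [213 213 215 218 220 219 209 143 209 219 219 214 127  83  81  82  83 110 207 216 217 217 180 159 212 216 216 213 204 199]
 [206 217 219 220 221 220 219 206 216 219 219 218 138  83  86  81  83 109 208 218 217 216 207 209 217 217 217 217 215 202]
 [207 220 219 220 219 219 219 220 220 219 219 217 135  82  83  81  80 104 203 217 217 217 216 217 217 216 216 217 216 213]
 [200 220 220 219 219 219 219 219 219 220 219 218 136  83  83  82  79  88 176 207 213 217 217 218 217 216 216 216 217 216]
 [172 214 218 219 219 219 220 219 219 220 220 216 134  81  83  82  78  86 145 158 171 211 218 217 216 217 216 217 216 208]
 [153 174 207 218 219 220 220 219 220 220 218 216 135  83  85  81  80  89 146 153 154 197 218 217 216 215 216 214 178 141]
 [149 164 189 211 218 218 220 218 220 220 219 216 135  83  84  79  81  84
[... 1318 characters left out ...]
217 218 213 142  82  83  82  79  85 145 155 156 193 214 216 216 216 218 219 219 217]
 [173 176 175 187 216 218 217 218 218 217 217 213 142  81  82  80  79  81 145 152 152 164 209 216 217 218 218 219 219 217]
 [159 167 190 216 218 218 218 217 218 217 217 214 156  81  84  79  81  84 144 153 152 184 213 216 217 218 217 218 218 217]
 [151 160 207 218 218 218 219 219 217 217 217 213 155  82  83  81  78  83 145 152 154 174 213 216 217 217 218 217 216 217]
 [150 173 208 217 217 217 217 216 218 217 216 214 155  84  82  83  81  83 143 154 152 191 216 217 217 216 217 217 217 217]
 [150 194 216 217 217 217 216 217 218 217 217 215 155  82  85  82  82  85 144 155 153 173 214 217 216 217 218 217 216 216]]
```

```bash
python3 - <<'E'
from h import *
im=cv2.imread("pics/w15.png");ps=pose("w15");g=cv2.cvtColor(im,cv2.COLOR_BGR2GRAY)
np.set_printoptions(linewidth=250);print(g[60:124:2,365:425:2])
for X in((613,-299.5,38),(573,-269.7,61)):print(proj("wrist",X,ps))
E
```

```text
[[ 80  80  75  78  76  74  74  75  79  79  79  75  77  76  74  75  76  78  75  77  76  76  77  76  81 198 211 211 212 212]
 [ 78  80  77  78  76  75  76  76  77  77  75  74  77  76  74  77  76  74  78  77  77  78  74  76  82 188 211 211 211 211]
 [ 79  78  78  78  78  79  77  78  73  76  74  76  77  73  73  77  78  77  76  77  74  75  77  78  79 179 210 209 211 211]
 [ 79  74  76  76  80  78  76  72  76  75  76  78  75  75  77  73  74  78  76  76  74  76  77  77  80 175 211 211 212 211]
 [ 97  79  80  77  76  75  77  75  77  75  74  77  72  76  74  76  75  75  76  73  74  74  76  75  77 166 211 211 211 211]
 [191 168  95  75  77  76  75  74  75  75  73  75  74  74  76  74  77  78  73  75  74  76  74  74  76 153 211 211 211 211]
 [200 197 167  81  75  77  75  73  76  76  76  72  73  77  74  77  74  75  76  77  76  75  74  76  76 152 210 210 211 211]
 [199 197 190 104  74  77  72  72  71  73  73  73  76  72  75  76  76  75  75  73  74  75  75  77  78 135 209 211 212 211]
 [199 199 190 105  74  75  71  71  73  79  82  96  83  74  74  74  76  76  75  75  75  74  77  76  77 138 210 211 21
[... 2192 characters left out ...]
 80  80  82 160 211 212 212]
 [ 80  80  77  79  78  79  79  78  80  76  77  74  79  76  78  78  79  78  80  79  80  77  81  80  80  84 168 212 212 212]
 [ 81  82  79  80  77  79  76  83  77  81  78  78  77  79  78  78  79  81  78  82  81  82  82  79  81  84 169 212 213 213]
 [ 79  86  82  80  80  77  80  82  78  77  79  79  77  81  81  79  78  81  79  81  80  80  82  81  82  87 170 212 212 214]
 [ 83  81  80  80  81  83  80  80  81  79  78  81  80  82  81  79  78  82  81  80  80  80  83  82  80  84 155 212 212 212]
 [ 84  83  83  84  81  85  81  82  84  81  82  82  81  81  81  81  79  78  82  83  82  82  84  82  83  85 158 212 212 212]]
[393.59159636  90.75993036]
[364.86454639  75.0780161 ]
```

```bash
python3 - <<'E'
from h import *
g=lambda t:cv2.cvtColor(cv2.imread(f"pics/{t}.png"),cv2.COLOR_BGR2GRAY)
for n,X in(("silver",(623.8,43.8)),("square",(632.8,136.1))):
  for cam,k in(("scene","s"),("side","d")):
    u=np.round(proj(cam,[*X,62])).astype(int);e=proj(cam,[*X,94])-proj(cam,[*X,62])
    T=g(k+"5")[u[1]-8:u[1]+9,u[0]-13:u[0]+14];S=g(k+"15")[u[1]-40:u[1]+41,u[0]-45:u[0]+46]
    _,v,_,m=cv2.minMaxLoc(cv2.matchTemplate(S,T,cv2.TM_CCOEFF_NORMED));print(n,cam,round(v,2),m[0]-32,m[1]-32,"exp",e.round(1))
E
```

```text
silver scene 0.59 -6 -8 exp [-0.2 -9.9]
silver side 0.46 11 1 exp [-0.3 -9.6]
square scene 0.97 -1 -10 exp [ -0.5 -10.2]
square side 0.95 -1 -10 exp [ -0.7 -10. ]
```

Emit:
arm_command(gripper=[50,50,50,50,50], dp=[[0.987,0.118,0],[0.987,0.118,0],[0.987,0.118,0],[0.987,0.118,0],[0.987,0.118,0]], twist=[0,0,0,0,0])

```text
time: 68.28
tool_pos: [474.6, -221.7, 223.5]
tcp_rot: [3.141, -0.0, 1.188]
contact_force: [0.3, -0.7, -0.0]
grip_width: 50.1
finger_force: 0.0
```

Emit:
arm_command(gripper=[50,50,50,50,50], dp=[[0.987,0.118,0],[0.987,0.118,0],[0.987,0.118,0],[0.987,0.118,0],[0.987,0.118,0]], twist=[0,0,0,0,0])

```text
time: 68.9
tool_pos: [534.2, -112.8, 223.5]
tcp_rot: [3.141, -0.0, 1.188]
contact_force: [0.5, -0.1, -0.2]
grip_width: 49.9
finger_force: 0.0
```

Emit:
arm_command(gripper=[50,50,50,50,50], dp=[[0.987,0.118,0],[0.987,0.118,0],[0.987,0.118,0],[0,0,0],[0,0,0]], twist=[0,0,0,0,0])

```text
time: 69.53
tool_pos: [569.5, -49.3, 223.2]
tcp_rot: [-3.142, 0.0, 1.187]
contact_force: [-0.4, -0.4, 0.2]
grip_width: 49.8
finger_force: 0.0
```

```bash
cat > tt.py <<'E'
from h import *
import sys
im=cv2.imread(f"pics/{sys.argv[1]}.png");ps=pose(sys.argv[1]);lab=cv2.cvtColor(im,cv2.COLOR_BGR2LAB).astype(np.float32)
# rectify table plane z=85 (4 rays per corner), 2 px/mm, local coords
c=np.array([629,101.]);ax=np.array([.091,.996]);ay=np.array([.996,-.091])
xs=np.arange(-60,61,3);ys=np.arange(124,-126,-3)
U=np.array([[proj("wrist",[*(c+y*ax+x*ay),85],ps) for x in xs] for y in ys]).astype(np.float32)
r=cv2.remap(lab,U[...,0],U[...,1],cv2.INTER_AREA if 0 else cv2.INTER_LINEAR)
np.set_printoptions(linewidth=250)
print("cols x",xs[0],xs[-1])
for j,y in enumerate(ys):print(f"{y:5d}"," ".join(f"{int(v):3d}" for v in r[j,:,0]),"|")
np.save("r.npy",r)
print("b channel")
for j,y in enumerate(ys):
    if j%2==0:print(f"{y:5d}"," ".join(f"{int(v):3d}" for v in r[j,:,2]))
E
python3 -c "
from h import *
snap('wrist','w16');print(pose('w16'))"; python3 tt.py w16
```

```text
(array([569.48869403, -49.25526374, 223.17240116]), array([-3.14151119e+00,  2.78817822e-04,  1.18748527e+00]))
cols x -60 60
  124   0   0   0   0   0   0   0   0   0   0   0   0   0   0   0   0   0   0   0   0   0   0   0   0   0   0   0   0   0   0   0   0   0   0   0   0   0   0   0   0   0 |
  121   0   0   0   0   0   0   0   0   0   0   0   0   0   0   0   0   0   0   0   0   0   0   0   0   0   0   0   0   0   0   0   0   0   0   0   0   0   0   0   0   0 |
  118   0   0   0   0   0   0   0   0   0   0   0   0   0   0   0   0   0   0   0   0   0   0   0   0   0   0   0   0   0   0   0   0   0   0   0   0   0   0   0   0   0 |
  115   0   0   0   0   0   0   0   0   0   0   0   0   0   0   0   0   0   0   0   0   0   0   0   0   0   0   0   0   0   0   0   0   0   0   0   0   0   0   0   0   0 |
  112   0   0   0   0   0   0   0   0   0   0   0   0   0   0   0   0   0   0   0   0   0   0   0   0   0   0   0   0   0   0   0   0   0   0   0   0   0   0   0   0   0 |
  109   0   0   0   0   0   0   0   0   0   0   0   0   0   0   0   0   0   0   0   0   0   0   0   0   0   0   0 
[... 19923 characters left out ...]
 130 129 130 134 133
 -104 133 133 131 130 129 130 130 130 129 128 129 129 129 130 129 129 129 129 129 129 129 129 129 129 129 129 129 129 129 130 130 127 128 129 129 129 129 129 130 133 133
 -110 133 134 130 129 129 130 130 130 129 127 130 129 130 130 129 129 130 129 129 129 129 129 129 129 129 129 129 129 129 129 129 128 128 130 130 129 130 129 130 134 134
 -116 133 133 131 130 130 130 130 129 129 128 129 129 129 129 129 129 130 129 129 129 129 129 129 129 129 129 129 129 129 129 130 128 129 129 130 129 129 130 130 134 134
 -122 133 133 132 132 132 132 133 132 132 132 131 132 130 128 128 129 129 128 128 128 128 128 128 128 128 129 131 132 131 132 132 132 133 132 132 132 132 133 133 133 134
```

```bash
python3 -c "
from plant import *
print(close_job())"
```

```text
the job is handed in; nothing more can be done
None
```

The job is handed in at about 70 s of the 210 s allowed; the verdict was not shown to me. I found only two blanks, the silver and the square, and both lie flat on the table. By my measurements:
- **Table:** about 0.5 mm below the pointer tip.
- **Valve:** at the 60-degree mark.
- **Crank:** upright on its mat.
- **Silver blank:** knocked about 35 mm along the table during the run. I left it there because it still lies flat and well inside the limits.

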